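# Blow the dust off an empty vial with a clamped duster can

### The arm

A 6-joint arm with a two-finger parallel gripper is mounted at the origin on the work surface; the furniture and walls round the work are solid. World frame = base frame: x ahead of the robot, y to its left, z up, the work surface at z = 0. Lengths are in m, angles in rad, forces in N, time in s.
With the tool pointing down it reaches from about 0.3 to 0.875 m from the base axis. Payload 4.2 kg.
Tool frame: the origin (TCP) lies midway between the tips of the shut fingers; the grasp point (between the pads) lies 19 mm behind it (r.grip_depth is the distance from the TCP to the grasp point, in m); z points along the fingers, x is the direction in which the jaws open and shut, and the axes are right-handed (so a half turn about z gives the same grasp; the last joint's range is limited). The gripper opens to 85 mm and grips with 20 to 120 N. Pads are 22 mm wide; open, the fingers measure 114 mm over their backs; the gripper's body (76 mm by 85 mm) begins 54 mm behind the grasp point. The pads swing forward as they close: fully open they stand 13 mm farther back than shut.
Start: joints at [-1.277, 0.32, 1.565, -0, 1.257, -0.02], TCP at [0.177, -0.547, 0.231] pointing down, gripper open.
Joint ranges: [-3.11, 3.11], [-0.84, 2.01], [0.21, 2.61], [-1.34, 4.49], [0.05, 2.63], [-2.56, 2.56]. Speed limits (rad/s): [2.57, 2.57, 3.14, 3.14, 3.14, 3.14].

### API

Orientations are given as a unit quaternion [x, y, z, w].
In Python, from rig import monitor, cams, r, finder gives the robot as it stands.
- The arm moves only by the tool servo_tool, never from a script. Its argument "commands" is a list of rows, each an object with "dp": the shift along the tool's x, y, z in m, a list of three; "twist": the turn, a rotation vector about the tool's x, y, z in rad, a list of three; "hand": the finger opening in m, from 0 to 0.0854. A call has 1 to 5 rows; each row shifts and turns the pose as measured when the row begins, along the tool's axes as they then stand; what a row does not reach is not made up. A row lasts 1/12 s, in which the tool goes at most 41.7 mm and 7.16 degrees, less where a joint would pass 70% of its speed; a pose out of reach is approached as far as the arm can. A call is refused whole if a number of a shift passes 0.0417 or a number of a turn 0.125, either way. A call with a gripper value outside its range is refused whole. The fingers move at their own pace and stop on an object; "newtons" is the grip in N (left out, the last holds). Time passes only in rows, so rows that do not move let the fingers close. It gives the time, the measured TCP pose, the force and the opening at its end, in the units of the state.
- monitor.get_obs(): the state, without advancing time (a new reading comes with each control period).
- cams.camera(name): name is "scene" or "top"; returns a dict with "img" (400x640x3 uint8, red, green, blue), "camera_matrix" (3x3 intrinsics, pixels), "view" (4x4, takes a point from world to camera coordinates). Camera axes: x right, y down, z forward; pixel columns grow to the right and rows downward; lengths in m; the calibration is good to about 2 mm. A picture is of the moment at which its call begins. There is no depth.
- r.hand_in(): hands the job in, once; it reports no verdict.
Trained networks look in the newest picture that a camera, given by its name, has taken for a name from the list of things; names that differ only in an ending like _2 or _b are one class to them, and where a whole thing is asked for, a point or a joint stands for the part that bears it (a point fixed in the world has none). Each returns a list of dicts, best first, with "confidence" (0 to 1); they miss things now and then, are a little off and sometimes report something else, mostly with a low value. They report only what shows in the picture. A call takes as long as a camera call. They do not tell look-alikes from the thing itself.
- finder.spot_in(label, camera): "bbox" ([left, top, right, bottom] as shares, 0 to 1, of the picture: columns of its width, rows of its height, round what is visible of it).
- finder.trace(label, camera): "region" (400x640 bool, what is visible of it) and "bbox" ([left, top, right, bottom] as shares, 0 to 1, of the picture: columns of its width, rows of its height, round what is visible of it).
- finder.spot_point(label, camera): "position" ([column, row] as shares, 0 to 1, of the picture: columns of its width, rows of its height: a listed point, or the origin of a listed thing).
The state is a dict: "clock": time; "q": joint angles; "qvel": joint speeds; "joint_torque": joint torques, N m; "tcp_pos": TCP position; "orientation": TCP orientation; "contact_force": force on the tool from outside, world axes, zero at the start; "ft_torque": the same for the moment, N m; "grip_width": finger opening in m.
Only numpy, scipy, OpenCV 4.12 (cv2) and the standard library are available. Lean on these libraries where they do the work, as an engineer would, in place of code of your own. Each camera call takes 0.05 s, during which the arm holds its last target.

### The job

Stand the empty sample vial (clear glass, nothing in it, black screw cap) upright on the rest block of the blow-off station, touching the black-faced stop and in line with the air tube, and let go of it. While it stands there, press the red cap of the clamped duster can all the way down for a moment and let it spring back up; never press the cap without the vial there. Then stand the vial upright in the middle of the shallow white tray, release it, and leave the other two vials where they are.

Things in the scene. Friction and masses are not known exactly. Their poses are not given: they have to be found in the camera images.
- empty_vial_mid (a point): centre (25 mm above its underside) of the empty sample vial: clear glass, black screw cap, loose, upright, 27 mm in diameter, 50 mm tall with the cap (cap: top 5 mm or so, 24 mm wide); z points up along the vial. It stands on the bench beside the other two vials at the start.
- vial_black_mid (a point): centre of the second vial, same size, black cap, brown contents: leave it alone
- vial_white_mid (a point): centre of the third vial, same size, white cap, brown contents: leave it alone
- rest_spot (a point): the spot on top of the station's rest block where the vial's underside is centred when it touches the stop. The block is white with a grey top, 64 x 64 mm, centred here, its top 50 mm above the bench. z is up; +y is the way the air blows, level, from the can to the stop; x is across.
- stop_face (a point): middle of the black rubber face of the stop, which looks to -y (same axes as rest_spot), 13.7 mm to +y of rest_spot and 15 mm above the block's top. The stop is a steel post 20 mm wide in x, 12 mm thick in y, rising 32 mm above the block's top. Block and can are bolted on one base plate, 90 x 250 mm, 8 mm thick.
- spray_cap_top (a point): centre of the top of the duster can's red cap (25 mm in diameter, flat top, 152 mm above the bench when up). It lies 140 mm to -y of rest_spot. The can below is 52 mm in diameter; a thin white air tube leaves the cap towards +y and slopes down, ending 50 mm short of the vial's place, 85 mm above the bench.
- spray_cap (a joint): how far the red cap is pressed down, m: 0 up, 0.008 fully down; sprung, about 2.4 N to start and 5.6 N at the bottom; springs back by itself
- tray_floor (a point): centre of the inner floor of the clean tray, a loose open white plastic tray, 110 x 110 mm outside, 10 mm tall, walls and floor 3 mm; this point is 3 mm above the bench; axes along its sides, z up
Mind the look-alikes: they are no part of the job. Leave any green or pink look-alike of the part that bears empty_vial_mid alone.

How it is judged:
By the outcome, as a careful person would: the job done as asked, in the order asked, and still so for the second after the job is handed in, with the robot touching nothing.
It also fails if it takes over 64 s, if anything falls off the work surface, if the arm or the gripper's body presses on something with over 40 N, if the wrist force passes 120 N, or if a joint passes its speed limit or range.

## Working session

There is one attempt and no reset: what is moved stays moved. The work goes in short steps, Python scripts to look and compute and a tool call to move; the robot and the scene stay as the last step left them, time stands still between calls to the robot, and variables do not carry over. Pictures are saved under pics/ and viewed, and the job is handed in when it is done.

Besides the shell and the picture viewer there is one more tool, called after ">>>" in YAML: its name, and indented under it one key for each argument. servo_tool: Moves the arm, as the interface text tells. Its arguments: {"type":"object","properties":{"commands":{"type":"array"},"newtons":{"type":"number"}},"required":["commands"]}

```bash
ls; mkdir -p pics; python3 - <<'E'
from rig import monitor, cams, r, finder
import cv2, numpy as np
np.set_printoptions(precision=4,suppress=True)
o=monitor.get_obs(); print(o, r.grip_depth)
for n in ['scene','top']:
    c=cams.camera(n); cv2.imwrite(f'pics/{n}0.png',c['img'][:,:,::-1]); print(n,c['camera_matrix'],c['view'])
    for l in ['empty_vial_mid','vial_black_mid','vial_white_mid','rest_spot','stop_face','spray_cap_top','tray_floor']:
        print(l,[(np.round(np.array(d['position'])*[640,400],1),round(d['confidence'],2)) for d in finder.spot_point(l,n)][:4])
E
```

```text
pics
{'clock': 0.0, 'q': array([-1.277 ,  0.3203,  1.5657, -0.    ,  1.2574, -0.02  ]), 'qvel': array([ 0.0006, -0.0003, -0.0006,  0.0002,  0.0009, -0.0004]), 'joint_torque': array([  0.0019, -41.552 , -23.416 ,   0.0001,   0.0082,  -0.    ]), 'tcp_pos': array([ 0.1773, -0.5465,  0.2305]), 'orientation': array([ 0.8089, -0.5879, -0.0007, -0.0005]), 'contact_force': array([-0.1143, -0.511 , -0.3927]), 'ft_torque': array([0.0077, 0.0301, 0.098 ]), 'grip_width': 0.0851810501029407} 0.0187
scene [[404.336    0.     320.8951]
 [  0.     404.336  195.6783]
 [  0.       0.       1.    ]] [[-0.6351 -0.7723 -0.0138  0.3076]
 [-0.5706  0.4811 -0.6656  0.2944]
 [ 0.5207 -0.4149 -0.7462  0.7425]
 [ 0.      0.      0.      1.    ]]
empty_vial_mid [(array([275.5, 199.2]), 0.72), (array([305.3, 304. ]), 0.52), (array([300.1, 229.9]), 0.5)]
vial_black_mid [(array([272.2, 258.7]), 0.58)]
vial_white_mid [(array([253. , 289.3]), 0.81)]
rest_spot [(array([343.7, 191.5]), 0.6)]
stop_face [(array([345.3, 193.5]), 0.46)]
spray_cap_top [(array([384.8, 128.2]), 0.73)]
tray_floor [(array([223.3, 231.7]), 0.7)]
top [[380.0054   0.     320.5372]
 [  0.     380.0054 199.2657]
 [  0.       0.       1.    ]] [[-0.0296 -0.9995  0.009   0.0403]
 [-0.9949  0.0286 -0.0963  0.4401]
 [ 0.096  -0.0118 -0.9953  0.9293]
 [ 0.      0.      0.      1.    ]]
empty_vial_mid [(array([293. , 203.5]), 0.6), (array([250.4, 265.2]), 0.42)]
vial_black_mid [(array([257.9, 214.1]), 0.66), (array([244.8, 159.2]), 0.59)]
vial_white_mid [(array([228. , 225.7]), 0.5)]
rest_spot [(array([255.8, 215.9]), 0.7), (array([346. , 201.5]), 0.55)]
stop_face [(array([340.3, 200.5]), 0.75)]
spray_cap_top [(array([414.8, 182. ]), 0.75)]
tray_floor [(array([243.5, 157.1]), 0.77)]
```

View pics/scene0.png

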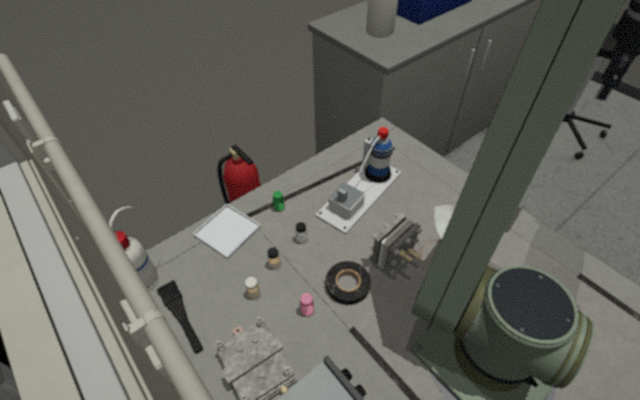

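View pics/top0.png

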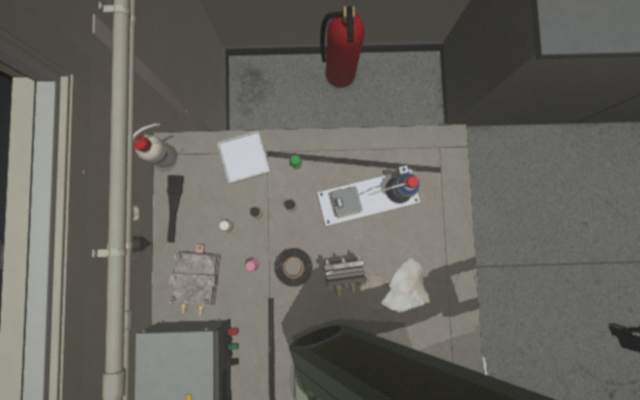

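```bash
python3 - <<'E'
import cv2
a=cv2.imread('pics/top0.png')[130:300,200:460]; cv2.imwrite('pics/top0z.png',cv2.resize(a,None,fx=3,fy=3,interpolation=2))
a=cv2.imread('pics/scene0.png')[90:330,170:450]; cv2.imwrite('pics/scene0z.png',cv2.resize(a,None,fx=2.5,fy=2.5,interpolation=2))
E
```

```text
(no output)
```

View pics/top0z.png

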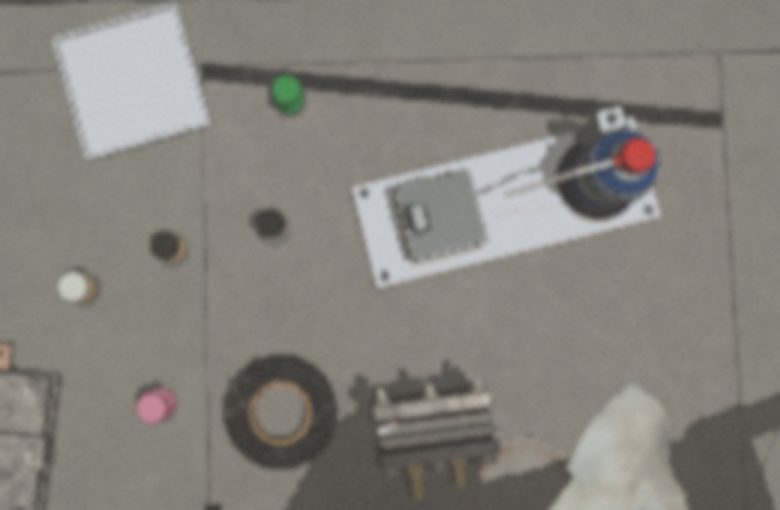

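View pics/scene0z.png

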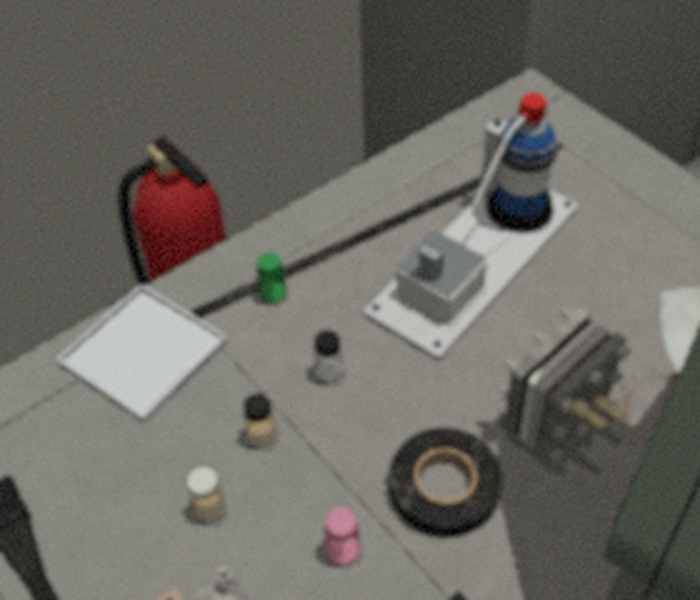

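```bash
cat > h.py <<'E'
from rig import monitor, cams, r, finder
import cv2, numpy as np
from scipy.optimize import least_squares
np.set_printoptions(precision=4,suppress=True)
def onplane(c,uv,z):
    K,V=c['camera_matrix'],c['view']; R,t=V[:3,:3],V[:3,3]
    d=R.T@np.linalg.inv(K)@np.array([uv[0],uv[1],1.]); o=-R.T@t
    return o+d*(z-o[2])/d[2]
def proj(c,P):
    P=np.atleast_2d(P);V=c['view'];q=P@V[:3,:3].T+V[:3,3]; q=q@c['camera_matrix'].T
    return q[:,:2]/q[:,2:]
def tri(cs,uvs):
    f=lambda p:np.concatenate([(proj(c,p)[0]-uv) for c,uv in zip(cs,uvs)])
    s=least_squares(f,[.5,0,.05]); return s.x, s.fun
E
python3 - <<'E'
from h import *
zt=lambda x,y:((x+.5)/3-.5+200,(y+.5)/3-.5+130)
zs=lambda x,y:((x+.5)/2.5-.5+170,(y+.5)/2.5-.5+90)
T=cams.camera('top')
S=cams.camera('scene')
def blob(c,lo,hi,roi):
    hsv=cv2.cvtColor(c['img'],cv2.COLOR_RGB2HSV); m=cv2.inRange(hsv,lo,hi); mm=np.zeros_like(m); x0,y0,x1,y1=roi; mm[y0:y1,x0:x1]=m[y0:y1,x0:x1]
    ys,xs=np.nonzero(mm); return xs.mean(),ys.mean(),len(xs),xs.min(),xs.max(),ys.min(),ys.max(),mm
# red cap top
for c,roi in((T,(395,170,430,200)),(S,(370,120,395,145))):
    b=blob(c,(0,150,90),(8,255,255),roi);b2=blob(c,(172,150,90),(180,255,255),roi); print('red',b[:7],b2[:3])
print('cap T',onplane(T,zt(636,155),.152),'S',onplane(S,zs(533,102),.152))
for n,a in (('vial cap',(269,222)),):
    print(n,onplane(T,zt(*a),.05),onplane(S,zs(327,340),.048))
print('black',onplane(T,zt(166,246),.05),onplane(S,zs(257,405),.048))
print('white',onplane(T,zt(73,286),.05),onplane(S,zs(203,478),.048))
for a in ((353,188),(380,288),(660,215)): print('plate',onplane(T,zt(*a),.008))
for a in ((365,311),(438,355),(577,205)): print('plateS',onplane(S,zs(*a),.008))
for a in ((388,188),(472,169),(487,243),(407,263)): print('blk',onplane(T,zt(*a),.05))
# tray
tr=[t for n in(0,) for t in finder.trace('tray_floor','top')]
print([ (t['confidence'],t['region'].sum()) for t in tr])
for c,n in((T,'top'),(S,'scene')):
    t=finder.trace('tray_floor',n)[0]['region'].astype(np.uint8)
    cs=max(cv2.findContours(t,0,2)[0],key=cv2.contourArea); rr=cv2.approxPolyDP(cs,8,True)[:,0]
    print(n,rr.tolist(),t.sum()); P=np.array([onplane(c,p,.008) for p in rr]); print(P,P.mean(0))
E
```

```text
<stdin>:8: RuntimeWarning: Mean of empty slice.
  ret = ret.dtype.type(ret / rcount)
Traceback (most recent call last):
ValueError: zero-size array to reduction operation minimum which has no identity
```

```bash
cat > m.py <<'E'
from h import *
zt=lambda x,y:((x+.5)/3-.5+200,(y+.5)/3-.5+130)
zs=lambda x,y:((x+.5)/2.5-.5+170,(y+.5)/2.5-.5+90)
T=cams.camera('top')
S=cams.camera('scene')
for n,c,roi in(('T',T,(395,170,430,200)),('S',S,(370,120,395,145))):
    h=cv2.cvtColor(c['img'],cv2.COLOR_RGB2HSV); m=(((h[...,0]<8)|(h[...,0]>172))&(h[...,1]>150)&(h[...,2]>80)); x0,y0,x1,y1=roi; k=np.zeros_like(m);k[y0:y1,x0:x1]=m[y0:y1,x0:x1]
    ys,xs=np.nonzero(k); print('red',n,xs.mean(),ys.mean(),xs.min(),xs.max(),ys.min(),ys.max(),onplane(c,(xs.mean(),ys.mean()),.15 if n=='T' else .145))
print('cap T',onplane(T,zt(636,155),.152),'S',onplane(S,zs(533,102),.152))
print('vial',onplane(T,zt(269,222),.05),onplane(S,zs(327,340),.048))
print('black',onplane(T,zt(166,246),.05),onplane(S,zs(257,405),.048))
print('white',onplane(T,zt(73,286),.05),onplane(S,zs(203,478),.048))
for a in ((353,188),(380,288),(660,215)): print('plate',onplane(T,zt(*a),.008))
for a in ((365,311),(438,355),(577,205)): print('plateS',onplane(S,zs(*a),.008))
for a in ((388,188),(472,169),(487,243),(407,263)): print('blk',onplane(T,zt(*a),.05))
for c,n in((T,'top'),(S,'scene')):
    t=finder.trace('tray_floor',n)[0]['region'].astype(np.uint8)
    cs=max(cv2.findContours(t,0,2)[0],key=cv2.contourArea); rr=cv2.approxPolyDP(cs,8,True)[:,0]
    print(n,rr.tolist(),t.sum()); P=np.array([onplane(c,p,.008) for p in rr]); print(P,P.mean(0))
E
python3 m.py
```

```text
red T 412.2173913043478 181.2753623188406 406 417 177 185 [ 0.4622 -0.1714  0.15  ]
red S 382.8831168831169 132.35064935064935 379 387 128 138 [ 0.4616 -0.1717  0.145 ]
cap T [ 0.4618 -0.1697  0.152 ] S [ 0.4608 -0.1699  0.152 ]
vial [0.4298 0.1037 0.05  ] [0.4301 0.1018 0.048 ]
black [0.4128 0.1868 0.05  ] [0.4136 0.1881 0.048 ]
white [0.3828 0.2616 0.05  ] [0.3844 0.2604 0.048 ]
plate [0.4603 0.035  0.008 ]
plate [0.3751 0.0147 0.008 ]
plate [ 0.4298 -0.2242  0.008 ]
plateS [0.46   0.0358 0.008 ]
plateS [0.3766 0.0173 0.008 ]
plateS [ 0.4284 -0.2223  0.008 ]
blk [0.4546 0.0068 0.05  ]
blk [ 0.4682 -0.0619  0.05  ]
blk [ 0.4077 -0.0716  0.05  ]
blk [ 0.3935 -0.0066  0.05  ]
top [[258, 132], [218, 143], [228, 182], [269, 171]] 1860
[[0.621  0.1832 0.008 ]
 [0.5949 0.2861 0.008 ]
 [0.4931 0.2611 0.008 ]
 [0.5185 0.1566 0.008 ]] [0.5569 0.2218 0.008 ]
scene [[226, 204], [193, 235], [228, 257], [260, 226]] 1979
[[0.6256 0.1834 0.008 ]
 [0.5929 0.2894 0.008 ]
 [0.4896 0.2586 0.008 ]
 [0.5157 0.1573 0.008 ]] [0.556  0.2222 0.008 ]
```

```bash
cat > plan.py <<'E'
import sys
from h import *
from scipy.spatial.transform import Rotation as R
XS=np.array([.9764,.216,0])
def tgt_rot(yaw): # tool x at yaw, z down
    x=np.array([np.cos(yaw),np.sin(yaw),0]);z=np.array([0,0,-1.]);return R.from_matrix(np.c_[x,np.cross(z,x),z])
def plan(p,yaw=0.2177,step=.035,show=5):
    o=monitor.get_obs(); P=o['tcp_pos'].copy();Q=R.from_quat(o['orientation']);G=tgt_rot(yaw)
    rv=(G*Q.inv()).as_rotvec(); n=max(1,int(np.ceil(max(np.linalg.norm(np.array(p)-P)/step,np.linalg.norm(rv)/.11))))
    print('at',P,'yaw',np.arctan2(*Q.as_matrix()[[1,0],0]),'tilt',Q.as_matrix()[:2,2],'F',o['contact_force'],'w',o['grip_width'],'t',o['clock'],'rows',n)
    d=(np.array(p)-P)/n; 
    for i in range(min(n,show)):
        tw=Q.inv().apply(rv/n); print('dp',np.round(Q.inv().apply(d),4).tolist(),'tw',np.round(tw,3).tolist()); Q=R.from_rotvec(rv/n)*Q
E
python3 -c "
from plan import *
plan([.43,.1028,.23],show=20)"
```

```text
at [ 0.1775 -0.5469  0.2314] yaw -1.2569808207616744 tilt [ 0.0001 -0.0002] F [0.422  0.3607 0.551 ] w 0.08509274935253171 t 1.1 rows 20
dp [-0.027, -0.022, 0.0001] tw [0.0, -0.0, -0.074]
dp [-0.0253, -0.024, 0.0001] tw [0.0, -0.0, -0.074]
dp [-0.0235, -0.0258, 0.0001] tw [0.0, -0.0, -0.074]
dp [-0.0215, -0.0274, 0.0001] tw [0.0, -0.0, -0.074]
dp [-0.0194, -0.0289, 0.0001] tw [0.0, -0.0, -0.074]
dp [-0.0172, -0.0303, 0.0001] tw [0.0, -0.0, -0.074]
dp [-0.015, -0.0315, 0.0001] tw [0.0, -0.0, -0.074]
dp [-0.0126, -0.0325, 0.0001] tw [0.0, -0.0, -0.074]
dp [-0.0102, -0.0333, 0.0001] tw [0.0, -0.0, -0.074]
dp [-0.0077, -0.034, 0.0001] tw [0.0, -0.0, -0.074]
dp [-0.0052, -0.0345, 0.0001] tw [0.0, -0.0, -0.074]
dp [-0.0026, -0.0348, 0.0001] tw [0.0, -0.0, -0.074]
dp [-0.0001, -0.0349, 0.0001] tw [0.0, -0.0, -0.074]
dp [0.0025, -0.0348, 0.0001] tw [0.0, -0.0, -0.074]
dp [0.0051, -0.0345, 0.0001] tw [0.0, -0.0, -0.074]
dp [0.0076, -0.034, 0.0001] tw [0.0, -0.0, -0.074]
dp [0.0101, -0.0334, 0.0001] tw [0.0, -0.0, -0.074]
dp [0.0125, -0.0325, 0.0001] tw [0.0, -0.0, -0.074]
dp [0.0149, -0.0315, 0.0001] tw [0.0, -0.0, -0.074]
dp [0.0172, -0.0303, 0.0001] tw [0.0, -0.0, -0.074]
```

>>> servo_tool:
  commands:
    - {"dp": [-0.027, -0.022, 0], "twist": [0, 0, -0.074], "hand": 0.06}
    - {"dp": [-0.025, -0.024, 0], "twist": [0, 0, -0.074], "hand": 0.06}
    - {"dp": [-0.0235, -0.026, 0], "twist": [0, 0, -0.074], "hand": 0.06}
    - {"dp": [-0.0215, -0.0275, 0], "twist": [0, 0, -0.074], "hand": 0.06}
    - {"dp": [-0.0195, -0.029, 0], "twist": [0, 0, -0.074], "hand": 0.06}
  newtons: 25

```text
clock: 1.52
tcp_pos: [0.2403, -0.3853, 0.2293]
orientation: [0.905, -0.426, 0.001, 0.002]
contact_force: [1.3, 0.8, 0.4]
grip_width: 0.0599
```

>>> servo_tool:
  commands:
    - {"dp": [-0.017, -0.03, 0], "twist": [0, 0, -0.074], "hand": 0.06}
    - {"dp": [-0.015, -0.0315, 0], "twist": [0, 0, -0.074], "hand": 0.06}
    - {"dp": [-0.0125, -0.0325, 0], "twist": [0, 0, -0.074], "hand": 0.06}
    - {"dp": [-0.01, -0.033, 0], "twist": [0, 0, -0.074], "hand": 0.06}
    - {"dp": [-0.0075, -0.034, 0], "twist": [0, 0, -0.074], "hand": 0.06}

```text
clock: 1.93
tcp_pos: [0.3021, -0.2149, 0.2293]
orientation: [0.97, -0.245, 0.002, 0.002]
contact_force: [0.6, 0.5, -1.0]
grip_width: 0.0598
```

```bash
python3 -c "
from plan import *
plan([.43,.1028,.23],show=20)"
```

```text
at [ 0.3021 -0.2149  0.2293] yaw -0.4944502872802992 tilt [ 0.0029 -0.0055] F [ 0.607   0.4655 -1.028 ] w 0.05983239521010347 t 1.9333 rows 10
dp [-0.0038, -0.034, -0.0002] tw [0.001, -0.0, -0.071]
dp [-0.0014, -0.0342, -0.0002] tw [0.001, -0.0, -0.071]
dp [0.001, -0.0342, -0.0002] tw [0.001, -0.0, -0.071]
dp [0.0035, -0.0341, -0.0001] tw [0.001, -0.0, -0.071]
dp [0.0059, -0.0337, -0.0001] tw [0.001, -0.0, -0.071]
dp [0.0083, -0.0332, -0.0001] tw [0.001, -0.0, -0.071]
dp [0.0106, -0.0326, -0.0001] tw [0.001, -0.0, -0.071]
dp [0.0129, -0.0317, -0.0001] tw [0.001, -0.0, -0.071]
dp [0.0151, -0.0307, -0.0001] tw [0.001, -0.0, -0.071]
dp [0.0173, -0.0296, -0.0001] tw [0.001, -0.0, -0.071]
```

Tracks well.

>>> servo_tool:
  commands:
    - {"dp": [-0.004, -0.034, 0], "twist": [0.001, 0, -0.071], "hand": 0.06}
    - {"dp": [-0.0015, -0.034, 0], "twist": [0.001, 0, -0.071], "hand": 0.06}
    - {"dp": [0.001, -0.034, 0], "twist": [0.001, 0, -0.071], "hand": 0.06}
    - {"dp": [0.0035, -0.034, 0], "twist": [0.001, 0, -0.071], "hand": 0.06}
    - {"dp": [0.006, -0.034, 0], "twist": [0.001, 0, -0.071], "hand": 0.06}

```text
clock: 2.35
tcp_pos: [0.3656, -0.0474, 0.2307]
orientation: [0.998, -0.061, 0.005, 0.001]
contact_force: [1.0, -0.7, -0.3]
grip_width: 0.0604
```

>>> servo_tool:
  commands:
    - {"dp": [0.008, -0.033, 0], "twist": [0.001, 0, -0.071], "hand": 0.06}
    - {"dp": [0.0105, -0.0325, 0], "twist": [0.001, 0, -0.071], "hand": 0.06}
    - {"dp": [0.013, -0.032, 0], "twist": [0.001, 0, -0.071], "hand": 0.06}
    - {"dp": [0.015, -0.031, 0], "twist": [0.001, 0, -0.071], "hand": 0.06}
    - {"dp": [0.017, -0.03, 0], "twist": [0.001, 0, -0.071], "hand": 0.06}

```text
clock: 2.77
tcp_pos: [0.4263, 0.1229, 0.2329]
orientation: [0.992, 0.126, 0.007, -0.0]
contact_force: [1.0, -0.4, -0.5]
grip_width: 0.0597
```

```bash
python3 -c "
from plan import *
plan([.43,.1028,.10],show=5)"
```

```text
at [0.4263 0.1229 0.2329] yaw 0.25293529269199655 tilt [0.0146 0.0024] F [ 0.9805 -0.42   -0.4556] w 0.05966125179015055 t 2.7667 rows 4
dp [-0.0008, 0.0051, 0.0332] tw [0.0, -0.004, 0.009]
dp [-0.0007, 0.0051, 0.0332] tw [0.0, -0.004, 0.009]
dp [-0.0005, 0.0051, 0.0332] tw [0.0, -0.004, 0.009]
dp [-0.0003, 0.0051, 0.0332] tw [0.0, -0.004, 0.009]
```

>>> servo_tool:
  commands:
    - {"dp": [0, 0.005, 0.033], "twist": [0, -0.004, 0.009], "hand": 0.06}
    - {"dp": [0, 0.005, 0.033], "twist": [0, -0.004, 0.009], "hand": 0.06}
    - {"dp": [0, 0.005, 0.033], "twist": [0, -0.004, 0.009], "hand": 0.06}
    - {"dp": [0, 0, 0], "twist": [0, 0, 0], "hand": 0.06}

```text
clock: 3.1
tcp_pos: [0.4373, 0.1184, 0.1341]
orientation: [0.993, 0.12, 0.008, -0.002]
contact_force: [-0.8, 0.0, -0.6]
grip_width: 0.06
```

```bash
python3 -c "
from plan import *
plan([.43,.1028,.08],show=5)"
```

```text
at [0.4373 0.1184 0.1341] yaw 0.24069373662627652 tilt [0.0153 0.0056] F [-0.7977  0.0217 -0.5513] w 0.05999767559359318 t 3.1 rows 2
dp [-0.0059, 0.0068, 0.0269] tw [-0.001, -0.008, 0.012]
dp [-0.0056, 0.0068, 0.027] tw [-0.001, -0.008, 0.012]
```

>>> servo_tool:
  commands:
    - {"dp": [-0.006, 0.009, 0], "twist": [-0.002, -0.016, 0.024], "hand": 0.06}
    - {"dp": [-0.004, 0.006, 0], "twist": [0, 0, 0], "hand": 0.06}
    - {"dp": [0, 0, 0], "twist": [0, 0, 0], "hand": 0.06}

```text
clock: 3.35
tcp_pos: [0.4312, 0.1004, 0.1359]
orientation: [0.994, 0.107, -0.0, 0.0]
contact_force: [-0.8, 0.2, 0.8]
grip_width: 0.0597
```

```bash
python3 -c "
from plan import *
plan([.43,.1028,.08],show=5)"
```

```text
at [0.4312 0.1004 0.1359] yaw 0.21506171420240472 tilt [-0.0009 -0.0005] F [-0.8421  0.2342  0.7857] w 0.059655748993535096 t 3.35 rows 2
dp [-0.0003, -0.0013, 0.0279] tw [0.0, 0.001, -0.001]
dp [-0.0003, -0.0013, 0.0279] tw [0.0, 0.001, -0.001]
```

>>> servo_tool:
  commands:
    - {"dp": [0, -0.001, 0.03], "twist": [0, 0, 0], "hand": 0.06}
    - {"dp": [0, -0.001, 0.03], "twist": [0, 0, 0], "hand": 0.06}
    - {"dp": [0, 0, 0.025], "twist": [0, 0, 0], "hand": 0.06}
    - {"dp": [0, 0, 0.015], "twist": [0, 0, 0], "hand": 0.06}
    - {"dp": [0, 0, 0], "twist": [0, 0, 0], "hand": 0.06}

```text
clock: 3.77
tcp_pos: [0.4409, 0.1018, 0.044]
orientation: [0.994, 0.104, 0.013, -0.001]
contact_force: [-0.3, -0.3, 0.0]
grip_width: 0.0603
```

```bash
python3 -c "
from plan import *
plan([.43,.1028,.012],show=5)
T=cams.camera('top');S=cams.camera('scene')
for n,c in (('top',T),('scene',S)):
    u,v=proj(c,[.43,.103,.03])[0].astype(int); a=c['img'][v-60:v+60,u-80:u+80,::-1]; cv2.imwrite('pics/%s1.png'%n,cv2.resize(a,None,fx=4,fy=4,interpolation=2))
"
```

```text
at [0.4409 0.1018 0.044 ] yaw 0.209097885331356 tilt [0.0264 0.0053] F [-0.2928 -0.2864  0.0112] w 0.06032846600785235 t 3.7667 rows 1
dp [-0.0113, -0.0032, 0.0318] tw [0.0, -0.027, -0.009]
```

View pics/scene1.png

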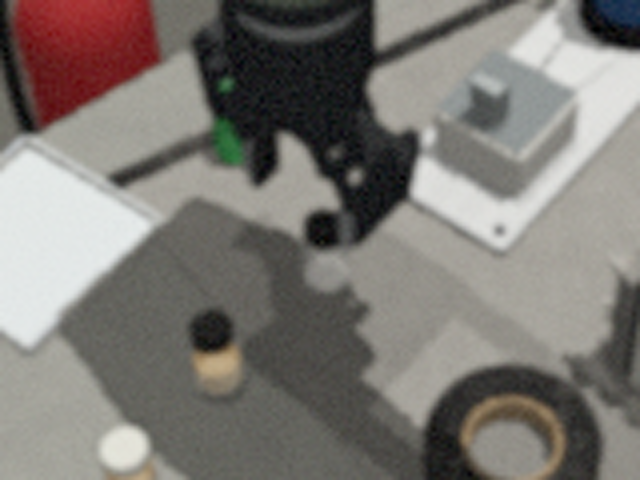

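View pics/top1.png

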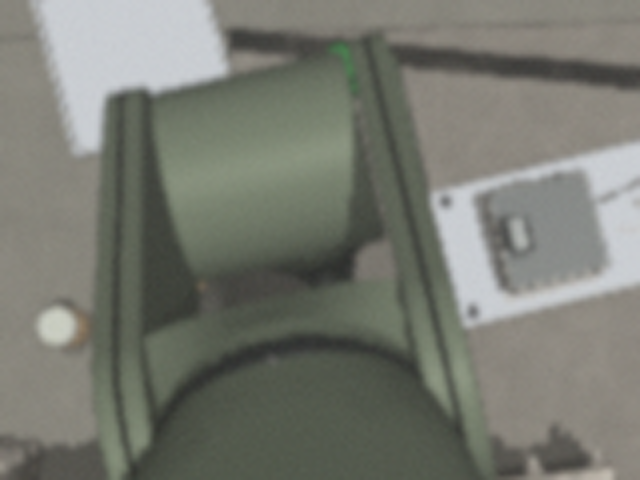

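>>> servo_tool:
  commands:
    - {"dp": [-0.011, -0.001, 0], "twist": [0, -0.027, -0.009], "hand": 0.06}
    - {"dp": [0, 0, 0], "twist": [0, 0, 0], "hand": 0.06}

```text
clock: 4.03
tcp_pos: [0.4338, 0.101, 0.0492]
orientation: [0.994, 0.109, 0.005, -0.0]
contact_force: [0.7, 0.7, -0.0]
grip_width: 0.06
```

```bash
python3 -c "
from plan import *
plan([.43,.1028,.012],show=5,step=.012)
"
```

```text
at [0.4338 0.101  0.0492] yaw 0.2176280317052468 tilt [0.0098 0.0016] F [ 0.6627  0.7143 -0.041 ] w 0.05996111847803637 t 4.0333 rows 4
dp [-0.0009, -0.0006, 0.0093] tw [0.0, -0.002, -0.0]
dp [-0.0009, -0.0006, 0.0093] tw [0.0, -0.002, -0.0]
dp [-0.0009, -0.0006, 0.0093] tw [0.0, -0.002, -0.0]
dp [-0.0008, -0.0006, 0.0093] tw [0.0, -0.002, -0.0]
```

>>> servo_tool:
  commands:
    - {"dp": [-0.003, -0.001, 0.01], "twist": [0, -0.01, 0], "hand": 0.06}
    - {"dp": [-0.002, -0.001, 0.01], "twist": [0, -0.006, 0], "hand": 0.06}
    - {"dp": [-0.001, 0, 0.01], "twist": [0, -0.004, 0], "hand": 0.06}
    - {"dp": [0, 0, 0.006], "twist": [0, 0, 0], "hand": 0.06}
    - {"dp": [0, 0, 0], "twist": [0, 0, 0], "hand": 0.06}

```text
clock: 4.45
tcp_pos: [0.4318, 0.1026, 0.0142]
orientation: [0.994, 0.108, 0.001, 0.0]
contact_force: [0.2, -0.5, -0.7]
grip_width: 0.0598
```

```bash
python3 -c "
from plan import *
plan([.43,.1028,.012],show=5,step=.012)
"
```

```text
at [0.4318 0.1026 0.0142] yaw 0.21666344830508916 tilt [ 0.0016 -0.0003] F [ 0.231  -0.4925 -0.6563] w 0.05981196746303599 t 4.45 rows 1
dp [-0.0017, -0.0006, 0.0022] tw [0.001, -0.002, -0.001]
```

>>> servo_tool:
  commands:
    - {"dp": [-0.002, 0, 0.003], "twist": [0, -0.002, 0], "hand": 0.06}
    - {"dp": [0, 0, 0], "twist": [0, 0, 0], "hand": 0.02}
    - {"dp": [0, 0, 0], "twist": [0, 0, 0], "hand": 0.02}
    - {"dp": [0, 0, 0], "twist": [0, 0, 0], "hand": 0.02}
    - {"dp": [0, 0, 0], "twist": [0, 0, 0], "hand": 0.02}
  newtons: 25

```text
clock: 4.87
tcp_pos: [0.4292, 0.102, 0.0098]
orientation: [0.994, 0.108, -0.002, 0.0]
contact_force: [-0.3, -0.6, -0.9]
grip_width: 0.0262
```

>>> servo_tool:
  commands:
    - {"dp": [0, 0, 0], "twist": [0, 0, 0], "hand": 0.02}
    - {"dp": [0, 0, 0], "twist": [0, 0, 0], "hand": 0.02}
    - {"dp": [0, 0, 0], "twist": [0, 0, 0], "hand": 0.02}

```text
clock: 5.12
tcp_pos: [0.4298, 0.1021, 0.0103]
orientation: [0.994, 0.108, -0.001, 0.0]
contact_force: [0.5, -0.7, 0.1]
grip_width: 0.0258
```

```bash
python3 -c "
from plan import *
plan([.43,.1028,.14],show=5,step=.03)
"
```

```text
at [0.4298 0.1021 0.0103] yaw 0.2166970662559143 tilt [-0.0013 -0.001 ] F [ 0.539  -0.7383  0.0751] w 0.02579917641822904 t 5.1167 rows 5
dp [0.0, -0.0001, -0.0259] tw [0.0, 0.0, -0.0]
dp [0.0, -0.0001, -0.0259] tw [0.0, 0.0, -0.0]
dp [0.0001, -0.0001, -0.0259] tw [0.0, 0.0, -0.0]
dp [0.0001, -0.0001, -0.0259] tw [0.0, 0.0, -0.0]
dp [0.0001, -0.0001, -0.0259] tw [0.0, 0.0, -0.0]
```

>>> servo_tool:
  commands:
    - {"dp": [0, 0, -0.015], "twist": [0, 0, 0], "hand": 0.02}
    - {"dp": [0, 0, -0.026], "twist": [0, 0, 0], "hand": 0.02}
    - {"dp": [0, 0, -0.026], "twist": [0, 0, 0], "hand": 0.02}
    - {"dp": [0, 0, -0.026], "twist": [0, 0, 0], "hand": 0.02}
    - {"dp": [0, 0, -0.026], "twist": [0, 0, 0], "hand": 0.02}

```text
clock: 5.53
tcp_pos: [0.4257, 0.1013, 0.1289]
orientation: [0.994, 0.108, -0.008, 0.001]
contact_force: [0.1, -0.5, -0.1]
grip_width: 0.0261
```

>>> servo_tool:
  commands:
    - {"dp": [0, 0, 0], "twist": [0, 0, 0], "hand": 0.02}

```text
clock: 5.62
tcp_pos: [0.4288, 0.102, 0.1333]
orientation: [0.994, 0.108, -0.003, 0.001]
contact_force: [-0.1, 0.4, -0.6]
grip_width: 0.0259
```

```bash
python3 -c "
from plan import *
plan([.433,-.0417,.13],show=5,step=.03)
S=cams.camera('scene')
u,v=proj(S,[.43,.103,.10])[0].astype(int); a=S['img'][v-60:v+60,u-80:u+80,::-1]; cv2.imwrite('pics/scene2.png',cv2.resize(a,None,fx=4,fy=4,interpolation=2))
"
```

```text
at [0.4288 0.102  0.1333] yaw 0.21659906604304674 tilt [-0.0062 -0.002 ] F [-0.0548  0.4115 -0.5748] w 0.025878573984811856 t 5.6167 rows 5
dp [-0.0053, 0.0282, 0.0007] tw [0.0, 0.001, -0.0]
dp [-0.0054, 0.0282, 0.0007] tw [0.0, 0.001, -0.0]
dp [-0.0054, 0.0282, 0.0007] tw [0.0, 0.001, -0.0]
dp [-0.0054, 0.0282, 0.0007] tw [0.0, 0.001, -0.0]
dp [-0.0054, 0.0282, 0.0007] tw [0.0, 0.001, -0.0]
```

View pics/scene2.png

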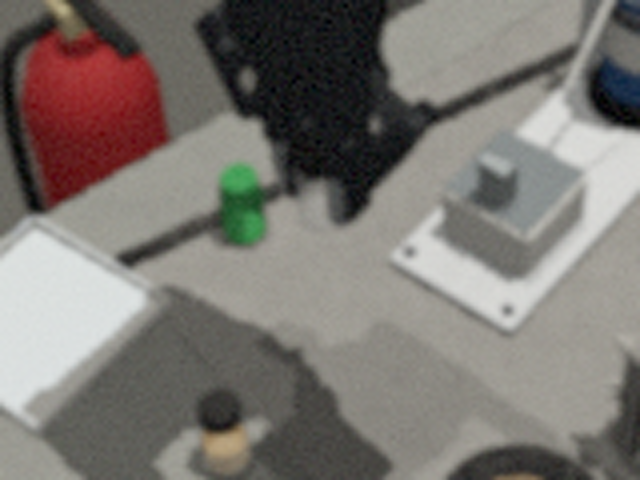

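>>> servo_tool:
  commands:
    - {"dp": [-0.005, 0.028, 0], "twist": [0, 0.001, 0], "hand": 0.02}
    - {"dp": [-0.005, 0.028, 0], "twist": [0, 0, 0], "hand": 0.02}
    - {"dp": [-0.005, 0.028, 0], "twist": [0, 0, 0], "hand": 0.02}
    - {"dp": [-0.005, 0.028, 0], "twist": [0, 0, 0], "hand": 0.02}
    - {"dp": [-0.004, 0.02, 0], "twist": [0, 0, 0], "hand": 0.02}

```text
clock: 6.08
tcp_pos: [0.4304, -0.0332, 0.1279]
orientation: [0.994, 0.113, -0.006, -0.0]
contact_force: [-0.1, 0.3, 0.2]
grip_width: 0.0258
```

>>> servo_tool:
  commands:
    - {"dp": [0, 0, 0], "twist": [0, 0, 0], "hand": 0.02}
    - {"dp": [0, 0, 0], "twist": [0, 0, 0], "hand": 0.02}

```text
clock: 6.25
tcp_pos: [0.4288, -0.0363, 0.1256]
orientation: [0.994, 0.11, -0.009, -0.0]
contact_force: [-0.4, 0.5, 0.2]
grip_width: 0.0261
```

```bash
python3 -c "
from plan import *
plan([.433,-.0417,.13],show=5,step=.03)
S=cams.camera('scene');T=cams.camera('top')
for n,c in (('top',T),('scene',S)):
    u,v=proj(c,[.43,-.04,.08])[0].astype(int); a=c['img'][v-60:v+60,u-80:u+80,::-1]; cv2.imwrite('pics/%s3.png'%n,cv2.resize(a,None,fx=4,fy=4,interpolation=2))
"
```

```text
at [ 0.4288 -0.0363  0.1256] yaw 0.22059397985227686 tilt [-0.0172 -0.0009] F [-0.4101  0.4708  0.2194] w 0.02609164595078606 t 6.25 rows 1
dp [0.0028, 0.0062, -0.0045] tw [-0.003, 0.017, 0.003]
```

View pics/scene3.png

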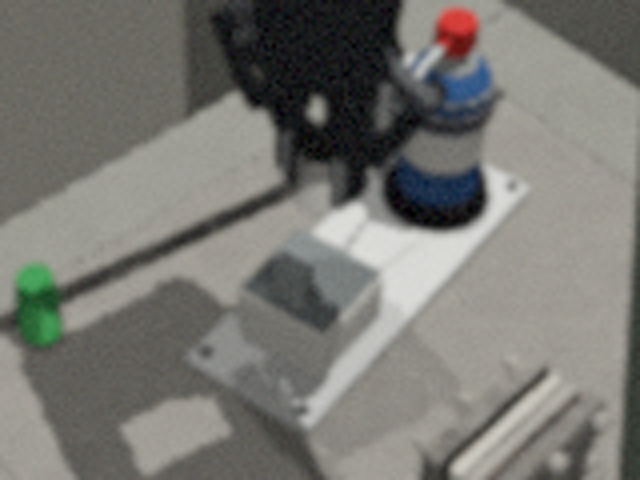

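>>> servo_tool:
  commands:
    - {"dp": [0.003, 0.007, 0], "twist": [-0.003, 0.017, 0.003], "hand": 0.02}
    - {"dp": [0, 0, 0], "twist": [0, 0, 0], "hand": 0.02}
    - {"dp": [0, 0, 0.015], "twist": [0, 0, 0], "hand": 0.02}
    - {"dp": [0, 0, 0.015], "twist": [0, -0.003, 0], "hand": 0.02}
    - {"dp": [0, 0, 0], "twist": [0, 0, 0], "hand": 0.02}

```text
clock: 6.77
tcp_pos: [0.4348, -0.0386, 0.095]
orientation: [0.994, 0.112, 0.001, 0.0]
contact_force: [-0.0, 0.2, 0.8]
grip_width: 0.0262
```

```bash
python3 -c "
from plan import *
plan([.433,-.0415,.065],show=5,step=.03)
"
```

```text
at [ 0.4348 -0.0386  0.095 ] yaw 0.225075865164125 tilt [ 0.0016 -0.0001] F [-0.0409  0.2296  0.7907] w 0.02621141693363003 t 6.7667 rows 2
dp [-0.0012, 0.0012, 0.015] tw [0.0, -0.001, 0.004]
dp [-0.0012, 0.0012, 0.015] tw [0.0, -0.001, 0.004]
```

>>> servo_tool:
  commands:
    - {"dp": [-0.001, 0.002, 0.015], "twist": [0, -0.004, 0.007], "hand": 0.02}
    - {"dp": [-0.002, 0.001, 0.011], "twist": [0, -0.005, 0], "hand": 0.02}
    - {"dp": [0, 0, 0], "twist": [0, 0, 0], "hand": 0.02}
    - {"dp": [0, 0, 0], "twist": [0, 0, 0], "hand": 0.02}

```text
clock: 7.1
tcp_pos: [0.4337, -0.0404, 0.0698]
orientation: [0.994, 0.11, -0.003, 0.001]
contact_force: [0.0, 0.0, 0.7]
grip_width: 0.0261
```

```bash
python3 -c "
from plan import *
plan([.4312,-.0335,.062],show=5,step=.03)
"
```

```text
at [ 0.4337 -0.0404  0.0698] yaw 0.22128619710036906 tilt [-0.0052 -0.0019] F [0.0196 0.0032 0.6781] w 0.026138970049732688 t 7.1 rows 1
dp [-0.0009, -0.0072, 0.0078] tw [0.001, 0.005, 0.004]
```

>>> servo_tool:
  commands:
    - {"dp": [-0.001, 0, 0.006], "twist": [0.001, 0.005, 0.003], "hand": 0.02}
    - {"dp": [0, 0, 0], "twist": [0, 0, 0], "hand": 0.02}
    - {"dp": [0, -0.003, 0], "twist": [0, 0, 0], "hand": 0.02}
    - {"dp": [0, 0, 0], "twist": [0, 0, 0], "hand": 0.02}

```text
clock: 7.43
tcp_pos: [0.4335, -0.037, 0.0656]
orientation: [0.994, 0.109, 0.002, 0.0]
contact_force: [-0.2, -0.4, -0.2]
grip_width: 0.0258
```

```bash
python3 -c "
from plan import *
plan([.4312,-.0335,.062],show=5,step=.03)
S=cams.camera('scene')
for n,c in (('scene',S),):
    u,v=proj(c,[.43,-.04,.08])[0].astype(int); a=c['img'][v-40:v+40,u-53:u+53,::-1]; cv2.imwrite('pics/%s4.png'%n,cv2.resize(a,None,fx=6,fy=6,interpolation=2))
"
```

```text
at [ 0.4335 -0.037   0.0656] yaw 0.218719795808251 tilt [0.0045 0.0002] F [-0.218  -0.4359 -0.2216] w 0.025833967181444432 t 7.4333 rows 1
dp [-0.0015, -0.0039, 0.0036] tw [0.001, -0.004, 0.001]
```

View pics/scene4.png

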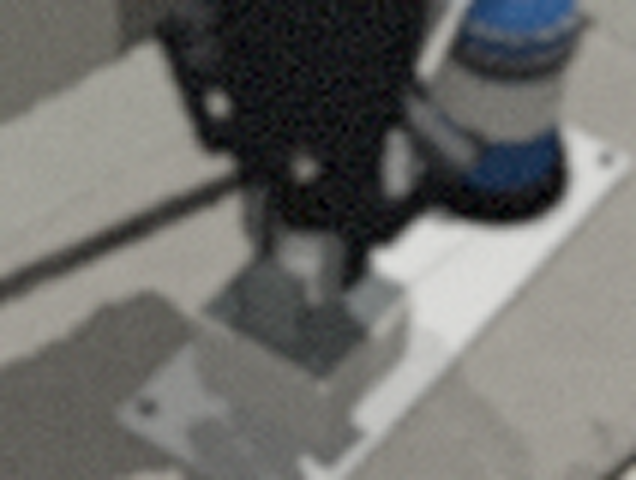

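```bash
python3 -c "
from plan import *
S=cams.camera('scene')
c=S
img=cv2.imread('pics/scene0.png')
rs=np.array([.4312,-.0335,.05]);y=np.array([-.216,.9764,0]);x=np.array([.9764,.216,0]);z=np.array([0,0,1.])
def box(img,o,xr,yr,zr,col):
    f=8
    pts=[proj(c,o+x*a+y*b+z*d)[0] for a in xr for b in yr for d in zr]
    for i in range(8):
        for j in range(i+1,8):
            if bin(i^j).count('1')==1: cv2.line(img,tuple(((pts[i]-off+.5)*f).astype(int)),tuple(((pts[j]-off+.5)*f).astype(int)),col,1)
u,v=proj(c,rs)[0].astype(int);off=np.array([u-40,v-35])
for n,im in (('a',img),('b',np.ascontiguousarray(S['img'][:,:,::-1]))):
    a=im[v-35:v+35,u-40:u+40]; a=cv2.resize(a,None,fx=8,fy=8,interpolation=2)
    box(a,rs,(-.032,.032),(-.032,.032),(-.05,0),(0,255,0))
    box(a,rs,(-.01,.01),(.0137,.0257),(0,.032),(0,0,255))
    cv2.imwrite('pics/ov%s.png'%n,a)
"
```

```text
(no output)
```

View pics/ova.png

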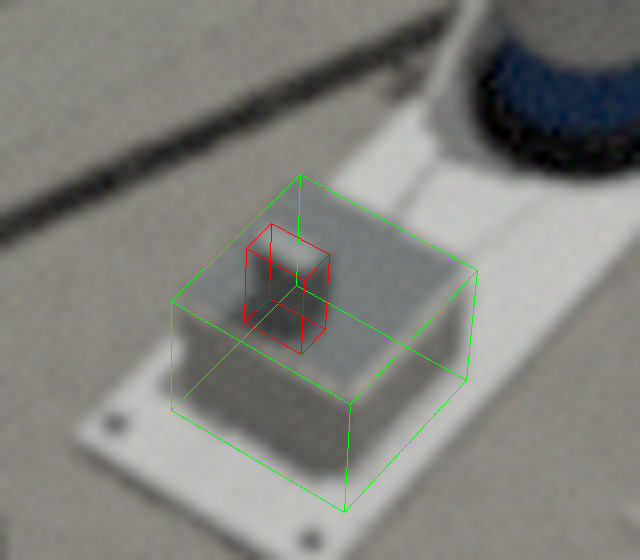

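View pics/ovb.png

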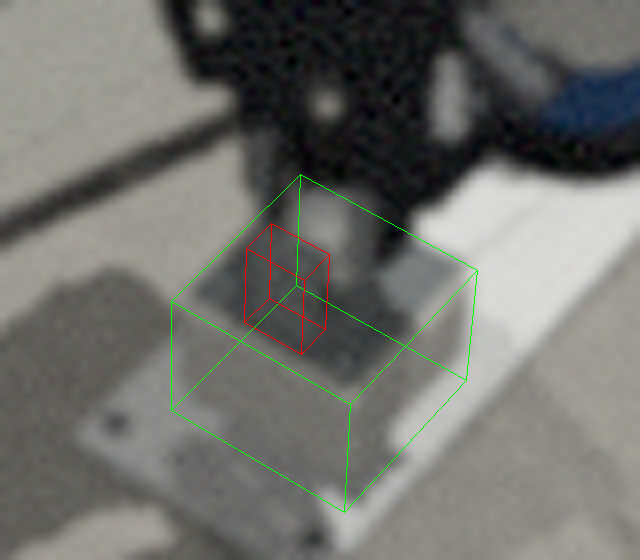

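>>> servo_tool:
  commands:
    - {"dp": [-0.001, -0.001, 0.003], "twist": [0, -0.004, 0], "hand": 0.02}
    - {"dp": [0, 0, 0], "twist": [0, 0, 0], "hand": 0.02}
    - {"dp": [0, -0.002, 0], "twist": [0, 0, 0], "hand": 0.02}
    - {"dp": [0, 0, 0], "twist": [0, 0, 0], "hand": 0.02}

```text
clock: 7.87
tcp_pos: [0.4332, -0.0358, 0.0631]
orientation: [0.994, 0.11, 0.002, 0.002]
contact_force: [0.1, -0.9, -1.0]
grip_width: 0.026
```

```bash
python3 -c "
from plan import *
plan([.4312,-.0335,.062],show=5,step=.03)
"
```

```text
at [ 0.4332 -0.0358  0.0631] yaw 0.2211784786663065 tilt [ 0.0035 -0.0044] F [ 0.0669 -0.9258 -0.9737] w 0.025975522001649418 t 7.8667 rows 1
dp [-0.0014, -0.0027, 0.0011] tw [0.005, -0.002, 0.003]
```

>>> servo_tool:
  commands:
    - {"dp": [-0.001, -0.002, 0], "twist": [0.004, 0, 0.003], "hand": 0.02}
    - {"dp": [0, 0, 0], "twist": [0, 0, 0], "hand": 0.02}

```text
clock: 8.03
tcp_pos: [0.4334, -0.0358, 0.0634]
orientation: [0.994, 0.11, 0.003, 0.002]
contact_force: [-0.7, -0.2, -0.9]
grip_width: 0.0259
```

>>> servo_tool:
  commands:
    - {"dp": [0, -0.002, 0], "twist": [0, 0, 0], "hand": 0.02}
    - {"dp": [0, 0, 0], "twist": [0, 0, 0], "hand": 0.02}

```text
clock: 8.2
tcp_pos: [0.4335, -0.0358, 0.0635]
orientation: [0.994, 0.111, 0.003, 0.004]
contact_force: [-0.4, 0.0, 0.0]
grip_width: 0.0257
```

>>> servo_tool:
  commands:
    - {"dp": [-0.001, -0.004, 0], "twist": [0.006, -0.003, 0], "hand": 0.02}
    - {"dp": [0, -0.002, 0], "twist": [0.004, 0, 0], "hand": 0.02}

```text
clock: 8.37
tcp_pos: [0.4335, -0.0351, 0.0638]
orientation: [0.993, 0.115, 0.003, 0.005]
contact_force: [-0.8, -11.3, -3.8]
grip_width: 0.0262
```

```bash
python3 -c "
from plan import *
plan([.4312,-.0335,.062],show=5,step=.03)
o=monitor.get_obs();print(o['ft_torque'])
"
```

```text
at [ 0.4335 -0.0351  0.0638] yaw 0.23056928245419966 tilt [ 0.0074 -0.0096] F [ -0.7659 -11.3023  -3.7722] w 0.026211067288020216 t 8.3667 rows 1
dp [-0.0019, -0.002, 0.0018] tw [0.011, -0.005, 0.013]
[-1.876   0.0536  0.0702]
```

>>> servo_tool:
  commands:
    - {"dp": [-0.002, 0.002, 0], "twist": [0.012, -0.005, 0.013], "hand": 0.02}
    - {"dp": [0, 0, 0], "twist": [0, 0, 0], "hand": 0.02}

```text
clock: 8.53
tcp_pos: [0.4317, -0.0374, 0.0638]
orientation: [0.994, 0.108, -0.0, -0.001]
contact_force: [-0.5, -0.8, -0.2]
grip_width: 0.0262
```

```bash
python3 -c "
from plan import *
plan([.4312,-.0335,.062],show=5,step=.03)
"
```

```text
at [ 0.4317 -0.0374  0.0638] yaw 0.2161312667191826 tilt [-0.001   0.0021] F [-0.4629 -0.7663 -0.1766] w 0.026193419607488715 t 8.5333 rows 1
dp [0.0003, -0.004, 0.0018] tw [-0.002, 0.001, -0.002]
```

>>> servo_tool:
  commands:
    - {"dp": [0, 0, 0.003], "twist": [0, 0, 0], "hand": 0.02}
    - {"dp": [0, 0, 0], "twist": [0, 0, 0], "hand": 0.02}

```text
clock: 8.7
tcp_pos: [0.4314, -0.0368, 0.0605]
orientation: [0.994, 0.107, -0.001, -0.002]
contact_force: [-1.1, 0.5, -0.4]
grip_width: 0.0259
```

>>> servo_tool:
  commands:
    - {"dp": [0, 0, 0.002], "twist": [0, 0, 0], "hand": 0.02}
    - {"dp": [0, 0, 0], "twist": [0, 0, 0], "hand": 0.02}

```text
clock: 8.87
tcp_pos: [0.432, -0.0365, 0.0599]
orientation: [0.994, 0.107, 0.0, -0.002]
contact_force: [0.2, -0.2, 0.0]
grip_width: 0.026
```

>>> servo_tool:
  commands:
    - {"dp": [0, 0, 0.002], "twist": [0, 0, 0], "hand": 0.02}

```text
clock: 8.95
tcp_pos: [0.4323, -0.0364, 0.0594]
orientation: [0.994, 0.108, 0.0, -0.002]
contact_force: [-8.1, -1.1, 34.7]
grip_width: 0.0258
```

>>> servo_tool:
  commands:
    - {"dp": [0, -0.002, 0], "twist": [-0.003, 0, 0], "hand": 0.02}

```text
clock: 9.03
tcp_pos: [0.4324, -0.0353, 0.0601]
orientation: [0.994, 0.108, 0.001, 0.001]
contact_force: [1.5, -14.1, -6.8]
grip_width: 0.0258
```

>>> servo_tool:
  commands:
    - {"dp": [0, -0.002, 0], "twist": [0, 0, 0], "hand": 0.02}

```text
clock: 9.12
tcp_pos: [0.4325, -0.0352, 0.0602]
orientation: [0.994, 0.111, 0.002, 0.004]
contact_force: [0.5, -17.2, -5.1]
grip_width: 0.026
```

>>> servo_tool:
  commands:
    - {"dp": [-0.0005, 0, 0], "twist": [0.006, -0.003, 0], "hand": 0.02}
    - {"dp": [0, 0, 0], "twist": [0, 0, 0], "hand": 0.02}

```text
clock: 9.28
tcp_pos: [0.4323, -0.0357, 0.0601]
orientation: [0.994, 0.111, 0.0, 0.001]
contact_force: [0.1, 0.0, -0.1]
grip_width: 0.026
```

```bash
python3 -c "
from plan import *
plan([.4312,-.0335,.062],show=5,step=.03)
"
```

```text
at [ 0.4323 -0.0357  0.0601] yaw 0.22283144571220365 tilt [ 0.001  -0.0028] F [ 0.0554  0.0334 -0.1166] w 0.025974013525062303 t 9.2833 rows 1
dp [-0.0006, -0.0024, -0.0019] tw [0.003, -0.0, 0.005]
```

>>> servo_tool:
  commands:
    - {"dp": [0, -0.0015, 0], "twist": [0.003, 0, 0], "hand": 0.02}
    - {"dp": [0, -0.001, 0], "twist": [0, 0, 0], "hand": 0.045}
    - {"dp": [0, -0.0005, 0], "twist": [0, 0, 0], "hand": 0.06}
    - {"dp": [0, 0, 0], "twist": [0, 0, 0], "hand": 0.06}

```text
clock: 9.62
tcp_pos: [0.4315, -0.033, 0.0596]
orientation: [0.994, 0.112, -0.0, 0.001]
contact_force: [-0.3, 0.2, -0.9]
grip_width: 0.0597
```

```bash
python3 -c "
from plan import *
plan([.4323,-.0355,.15],show=5,step=.03)
"
```

```text
at [ 0.4315 -0.033   0.0596] yaw 0.22447760470223366 tilt [ 0.0001 -0.0013] F [-0.336   0.1939 -0.8953] w 0.05974516168136726 t 9.6167 rows 4
dp [0.0, 0.0007, -0.0226] tw [0.0, 0.0, 0.002]
dp [0.0, 0.0007, -0.0226] tw [0.0, 0.0, 0.002]
dp [0.0, 0.0007, -0.0226] tw [0.0, 0.0, 0.002]
dp [0.0, 0.0007, -0.0226] tw [0.0, 0.0, 0.002]
```

>>> servo_tool:
  commands:
    - {"dp": [0, 0.001, -0.015], "twist": [0, 0, 0], "hand": 0.06}
    - {"dp": [0, 0, -0.02], "twist": [0, 0.003, 0], "hand": 0.06}
    - {"dp": [0, 0, -0.025], "twist": [0, 0.004, 0], "hand": 0.06}
    - {"dp": [0, 0, -0.03], "twist": [0, 0.004, 0], "hand": 0.06}
    - {"dp": [0, 0, -0.03], "twist": [0, 0.004, 0], "hand": 0.06}

```text
clock: 10.03
tcp_pos: [0.4255, -0.0314, 0.177]
orientation: [0.994, 0.112, -0.002, -0.004]
contact_force: [-0.4, -0.6, 0.2]
grip_width: 0.0603
```

>>> servo_tool:
  commands:
    - {"dp": [0, 0.02, -0.015], "twist": [0, 0, 0], "hand": 0}
    - {"dp": [0, 0.025, 0], "twist": [0, 0, 0], "hand": 0}
    - {"dp": [0, 0.025, 0], "twist": [0, 0, 0], "hand": 0}
    - {"dp": [0, 0.025, 0], "twist": [0, 0, 0], "hand": 0}
    - {"dp": [0, 0, 0], "twist": [0, 0, 0], "hand": 0}

```text
clock: 10.45
tcp_pos: [0.4511, -0.1248, 0.2001]
orientation: [0.993, 0.115, 0.006, -0.003]
contact_force: [0.9, -0.2, -0.1]
grip_width: 0.0004
```

```bash
python3 -c "
from plan import *
plan([.4615,-.1705,.175],show=5,step=.03)
c=S=cams.camera('scene');T=cams.camera('top')
for n,c in (('top',T),('scene',S)):
    u,v=proj(c,[.44,-.08,.08])[0].astype(int); a=c['img'][v-50:v+50,u-66:u+66,::-1]; cv2.imwrite('pics/%s5.png'%n,cv2.resize(a,None,fx=6,fy=6,interpolation=2))
"
```

```text
at [ 0.4511 -0.1248  0.2001] yaw 0.2302451893368764 tilt [0.0117 0.0073] F [ 0.8813 -0.2183 -0.1143] w 0.0004453341076910036 t 10.45 rows 2
dp [-0.0003, 0.0235, 0.0124] tw [-0.002, -0.007, 0.006]
dp [-0.0001, 0.0234, 0.0125] tw [-0.002, -0.007, 0.006]
```

View pics/scene5.png

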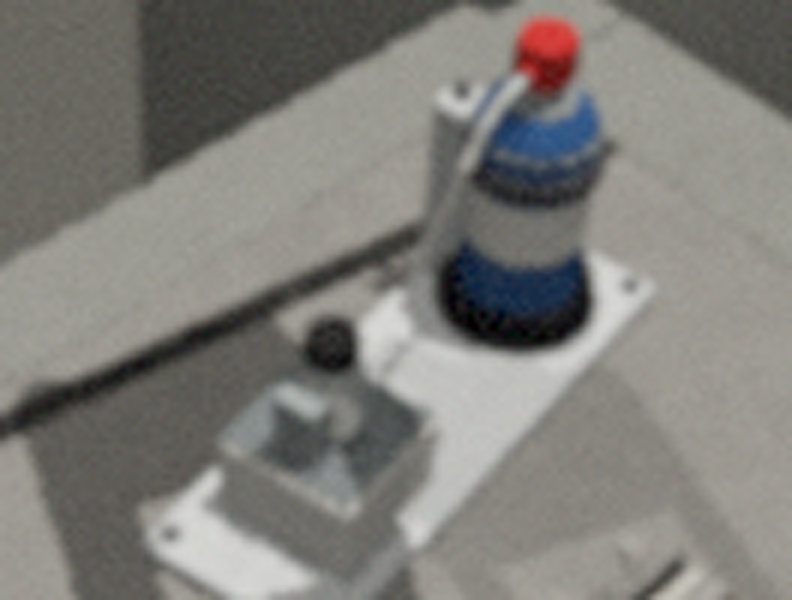

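View pics/top5.png

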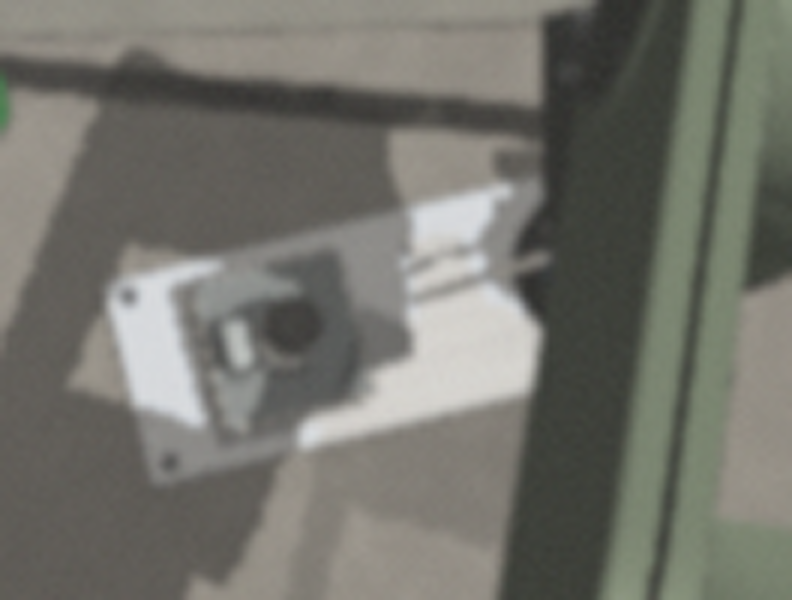

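```bash
python3 -c "
from plan import *
T=cams.camera('top');S=cams.camera('scene')
def zt(c,x,y,f=6):
    u,v=proj(c,[.44,-.08,.08])[0].astype(int); return ((x+.5)/f-.5+u-66,(y+.5)/f-.5+v-50)
rs=np.array([.4312,-.0335,0]);y=np.array([-.216,.9764,0]);x=np.array([.9764,.216,0])
for n,p in (('capT',onplane(T,zt(T,291,327),.1)),('capS',onplane(S,zt(S,331,343),.098)),('stopT',onplane(T,zt(T,238,345),.082)),('stopS',onplane(S,zt(S,303,400),.082)),('redS',onplane(S,zt(S,548,38),.152))):
    print(n,p,'xs',(p-rs)@x,'ys',(p-rs)@y)
o=monitor.get_obs();print(o['clock'])
"
```

```text
capT [ 0.4321 -0.0347  0.1   ] xs 0.0005800920543068166 ys -0.001386664473053516
capS [ 0.4319 -0.0338  0.098 ] xs 0.0005709990469572498 ys -0.0004493407691584419
stopT [ 0.4273 -0.0153  0.082 ] xs 0.0001375164462551914 ys 0.018582196789906226
stopS [ 0.4276 -0.0167  0.082 ] xs 0.0001582856333821028 ys 0.01720502093509346
redS [ 0.4622 -0.1715  0.152 ] xs 0.000515011488294723 ys -0.14140148437447045
10.65
```

>>> servo_tool:
  commands:
    - {"dp": [0, 0.022, 0.005], "twist": [-0.004, -0.012, 0.01], "hand": 0}
    - {"dp": [0, 0.022, 0.005], "twist": [0, 0, 0], "hand": 0}
    - {"dp": [0, 0, 0], "twist": [0, 0, 0], "hand": 0}
    - {"dp": [0, 0, 0], "twist": [0, 0, 0], "hand": 0}

```text
clock: 10.98
tcp_pos: [0.4582, -0.16, 0.1882]
orientation: [0.993, 0.114, -0.002, -0.003]
contact_force: [0.3, 0.3, -0.5]
grip_width: 0.0001
```

```bash
python3 -c "
from plan import *
plan([.4618,-.171,.165],show=5,step=.03)"
```

```text
at [ 0.4582 -0.16    0.1882] yaw 0.228578109087372 tilt [-0.0049  0.0063] F [ 0.3226  0.2696 -0.5391] w 9.387051738241653e-05 t 10.9833 rows 1
dp [0.001, 0.0117, 0.0232] tw [-0.007, 0.003, 0.011]
```

>>> servo_tool:
  commands:
    - {"dp": [0.001, 0.011, 0.004], "twist": [-0.007, 0.003, 0.008], "hand": 0}
    - {"dp": [0, 0.001, 0.01], "twist": [0, 0, 0], "hand": 0}
    - {"dp": [0, 0, 0.005], "twist": [0, 0, 0], "hand": 0}
    - {"dp": [0, 0, 0], "twist": [0, 0, 0], "hand": 0}

```text
clock: 11.32
tcp_pos: [0.4615, -0.169, 0.1674]
orientation: [0.994, 0.111, -0.0, -0.0]
contact_force: [0.9, -0.2, -0.2]
grip_width: -0.0
```

```bash
python3 -c "
from plan import *
plan([.4618,-.171,.152],show=5,step=.03)"
```

```text
at [ 0.4615 -0.169   0.1674] yaw 0.22311186313153383 tilt [-0.0006  0.0008] F [ 0.9256 -0.176  -0.2254] w -2.019310128558762e-05 t 11.3167 rows 1
dp [-0.0001, 0.002, 0.0154] tw [-0.001, 0.0, 0.005]
```

>>> servo_tool:
  commands:
    - {"dp": [0, 0.002, 0.007], "twist": [0, 0, 0.004], "hand": 0}
    - {"dp": [0, 0, 0.007], "twist": [0, 0, 0], "hand": 0}
    - {"dp": [0, 0, 0.003], "twist": [0, 0, 0], "hand": 0}

```text
clock: 11.57
tcp_pos: [0.4621, -0.1704, 0.1493]
orientation: [0.994, 0.11, 0.0, -0.0]
contact_force: [-1.2, 0.4, 3.4]
grip_width: 0.0002
```

>>> servo_tool:
  commands:
    - {"dp": [0, 0, 0.003], "twist": [0, 0, 0], "hand": 0}
    - {"dp": [0, 0, 0.002], "twist": [0, 0, 0], "hand": 0}

```text
clock: 11.73
tcp_pos: [0.4621, -0.1704, 0.1442]
orientation: [0.994, 0.11, 0.0, -0.0]
contact_force: [-1.7, -0.1, 6.1]
grip_width: -0.0001
```

>>> servo_tool:
  commands:
    - {"dp": [0, 0, 0.0015], "twist": [0, 0, 0], "hand": 0}

```text
clock: 11.82
tcp_pos: [0.4623, -0.1704, 0.1438]
orientation: [0.994, 0.11, 0.0, -0.0]
contact_force: [-5.5, 1.5, 19.1]
grip_width: 0.0001
```

>>> servo_tool:
  commands:
    - {"dp": [0, 0, 0.001], "twist": [0, 0, 0], "hand": 0}

```text
clock: 11.9
tcp_pos: [0.4622, -0.1704, 0.144]
orientation: [0.994, 0.11, 0.001, 0.0]
contact_force: [-2.9, 0.6, 8.2]
grip_width: -0.0
```

>>> servo_tool:
  commands:
    - {"dp": [0, 0, 0.001], "twist": [0, 0, 0], "hand": 0}

```text
clock: 11.98
tcp_pos: [0.4622, -0.1704, 0.144]
orientation: [0.994, 0.11, 0.001, 0.0]
contact_force: [-1.2, 0.7, 6.3]
grip_width: -0.0004
```

Bottomed out at 0.144 (force reached 19 N against the hard stop). Release, and look.

>>> servo_tool:
  commands:
    - {"dp": [0, 0, -0.01], "twist": [0, 0, 0], "hand": 0}
    - {"dp": [0, 0, -0.025], "twist": [0, 0, 0], "hand": 0}
    - {"dp": [0, 0, -0.02], "twist": [0, 0, 0], "hand": 0}
    - {"dp": [0, 0, 0], "twist": [0, 0, 0], "hand": 0}

```text
clock: 12.32
tcp_pos: [0.4619, -0.1702, 0.2003]
orientation: [0.994, 0.11, 0.001, -0.0]
contact_force: [-0.3, -0.4, 1.2]
grip_width: 0.0001
```

```bash
python3 -c "
from plan import *
plan([.432,-.035,.2],show=6,step=.03)
c=S=cams.camera('scene');T=cams.camera('top')
for n,c in (('top',T),('scene',S)):
    u,v=proj(c,[.44,-.08,.08])[0].astype(int); a=c['img'][v-50:v+50,u-66:u+66,::-1]; cv2.imwrite('pics/%s6.png'%n,cv2.resize(a,None,fx=6,fy=6,interpolation=2))
"
```

```text
at [ 0.4619 -0.1702  0.2003] yaw 0.2196512380447289 tilt [0.0012 0.0005] F [-0.2836 -0.4248  1.1703] w 6.56549438987759e-05 t 12.3167 rows 5
dp [0.0, -0.0277, 0.0001] tw [-0.0, -0.0, 0.0]
dp [0.0, -0.0277, 0.0001] tw [-0.0, -0.0, 0.0]
dp [0.0, -0.0277, 0.0001] tw [-0.0, -0.0, 0.0]
dp [0.0, -0.0277, 0.0001] tw [-0.0, -0.0, 0.0]
dp [0.0, -0.0277, 0.0001] tw [-0.0, -0.0, 0.0]
```

View pics/scene6.png

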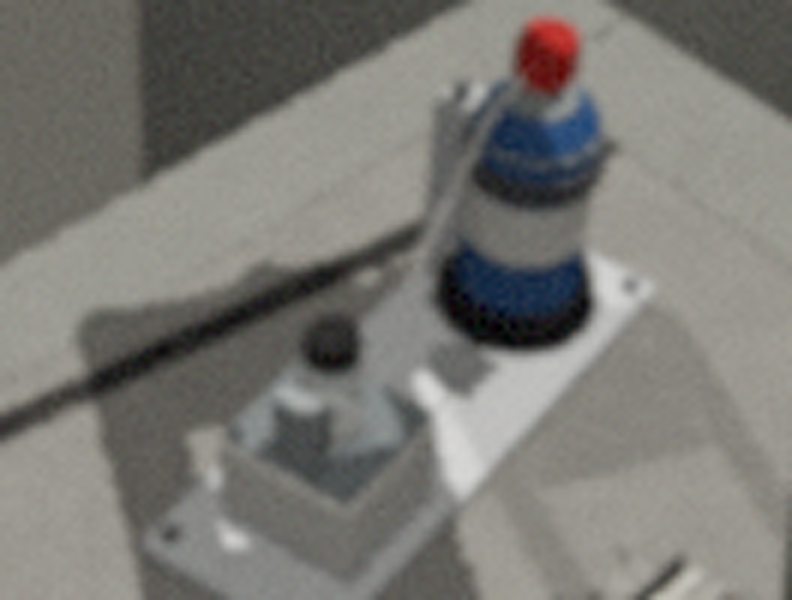

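View pics/top6.png

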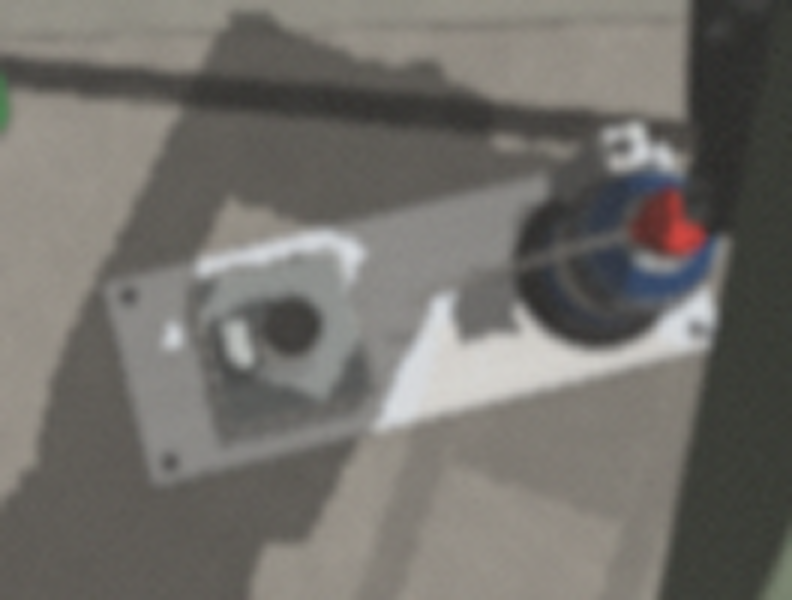

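>>> servo_tool:
  commands:
    - {"dp": [0, -0.028, 0], "twist": [0, 0, 0], "hand": 0.06}
    - {"dp": [0, -0.028, 0], "twist": [0, 0, 0], "hand": 0.06}
    - {"dp": [0, -0.028, 0], "twist": [0, 0, 0], "hand": 0.06}
    - {"dp": [0, -0.025, 0], "twist": [0, 0, 0], "hand": 0.06}
    - {"dp": [0, -0.015, 0], "twist": [0, 0, 0], "hand": 0.06}

```text
clock: 12.83
tcp_pos: [0.4294, -0.0466, 0.19]
orientation: [0.994, 0.106, -0.007, -0.003]
contact_force: [-0.3, -0.3, -0.5]
grip_width: 0.0595
```

>>> servo_tool:
  commands:
    - {"dp": [0, 0, 0], "twist": [0, 0, 0], "hand": 0.06}
    - {"dp": [0, 0, 0], "twist": [0, 0, 0], "hand": 0.06}

```text
clock: 13.0
tcp_pos: [0.4267, -0.0438, 0.1872]
orientation: [0.994, 0.108, -0.01, -0.004]
contact_force: [0.8, 0.3, -0.4]
grip_width: 0.06
```

```bash
python3 -c "
from plan import *
plan([.432,-.0352,.13],show=6,step=.03)"
```

```text
at [ 0.4267 -0.0438  0.1872] yaw 0.21663199956714038 tilt [-0.021   0.0055] F [ 0.8488  0.3247 -0.3562] w 0.060004690348043295 t 13.0 rows 2
dp [0.0041, -0.0033, 0.0285] tw [-0.005, 0.01, -0.001]
dp [0.0038, -0.0035, 0.0286] tw [-0.005, 0.01, -0.001]
```

>>> servo_tool:
  commands:
    - {"dp": [0.008, -0.006, 0.01], "twist": [-0.008, 0.02, 0], "hand": 0.06}
    - {"dp": [0, -0.001, 0.02], "twist": [0, 0, 0], "hand": 0.06}
    - {"dp": [0, 0, 0.015], "twist": [0, -0.003, 0], "hand": 0.06}
    - {"dp": [0, 0, 0], "twist": [0, 0, 0], "hand": 0.06}

```text
clock: 13.33
tcp_pos: [0.4332, -0.0372, 0.1385]
orientation: [0.994, 0.107, -0.002, -0.0]
contact_force: [-1.1, -0.4, -0.4]
grip_width: 0.06
```

```bash
python3 -c "
from plan import *
plan([.432,-.0352,.13],show=6,step=.03)"
```

```text
at [ 0.4332 -0.0372  0.1385] yaw 0.2153414235286627 tilt [-0.0031 -0.0001] F [-1.1482 -0.4132 -0.4361] w 0.059964857881835636 t 13.3333 rows 1
dp [-0.0007, -0.0023, 0.0085] tw [-0.001, 0.003, -0.002]
```

>>> servo_tool:
  commands:
    - {"dp": [-0.001, -0.001, 0.018], "twist": [0, 0, 0], "hand": 0.06}
    - {"dp": [-0.001, 0, 0.018], "twist": [0, -0.004, 0], "hand": 0.06}
    - {"dp": [-0.001, 0, 0.015], "twist": [0, -0.005, 0], "hand": 0.06}
    - {"dp": [-0.001, 0, 0.01], "twist": [0, -0.003, 0], "hand": 0.06}
    - {"dp": [0, 0, 0], "twist": [0, 0, 0], "hand": 0.06}

```text
clock: 13.75
tcp_pos: [0.4303, -0.0412, 0.0752]
orientation: [0.994, 0.105, -0.008, 0.001]
contact_force: [-0.7, 0.1, -0.6]
grip_width: 0.06
```

```bash
python3 -c "
from plan import *
plan([.432,-.0352,.061],show=6,step=.03)"
```

```text
at [ 0.4303 -0.0412  0.0752] yaw 0.2110680335580472 tilt [-0.0151 -0.0039] F [-0.6907  0.1472 -0.5589] w 0.0600022662180685 t 13.75 rows 1
dp [0.0031, -0.0056, 0.0141] tw [0.001, 0.016, -0.007]
```

>>> servo_tool:
  commands:
    - {"dp": [0.002, -0.005, 0.003], "twist": [0, 0.015, -0.006], "hand": 0.06}
    - {"dp": [0, -0.001, 0.006], "twist": [0, 0, 0], "hand": 0.06}
    - {"dp": [0, 0, 0.004], "twist": [0, 0, 0], "hand": 0.06}
    - {"dp": [0, 0, 0], "twist": [0, 0, 0], "hand": 0.06}

```text
clock: 14.08
tcp_pos: [0.4329, -0.0371, 0.0626]
orientation: [0.994, 0.107, 0.001, 0.001]
contact_force: [0.1, -0.1, -0.3]
grip_width: 0.0597
```

```bash
python3 -c "
from plan import *
plan([.432,-.0352,.061],show=6,step=.03)"
```

```text
at [ 0.4329 -0.0371  0.0626] yaw 0.21459790879142313 tilt [ 0.0016 -0.0015] F [ 0.1398 -0.1081 -0.3131] w 0.05970308992977763 t 14.0833 rows 1
dp [-0.0005, -0.0021, 0.0016] tw [0.002, -0.001, -0.003]
```

Good; close, lift.

>>> servo_tool:
  commands:
    - {"dp": [-0.001, -0.001, 0.001], "twist": [0, 0, 0], "hand": 0.02}
    - {"dp": [0, 0, 0], "twist": [0, 0, 0], "hand": 0.02}
    - {"dp": [0, 0, 0], "twist": [0, 0, 0], "hand": 0.02}
    - {"dp": [0, 0, 0], "twist": [0, 0, 0], "hand": 0.02}
    - {"dp": [0, 0, 0], "twist": [0, 0, 0], "hand": 0.02}
  newtons: 25

```text
clock: 14.5
tcp_pos: [0.433, -0.0371, 0.0629]
orientation: [0.994, 0.107, 0.002, 0.001]
contact_force: [-0.6, -0.3, -1.5]
grip_width: 0.0264
```

>>> servo_tool:
  commands:
    - {"dp": [0, 0, 0], "twist": [0, 0, 0], "hand": 0.02}
    - {"dp": [0, 0, 0], "twist": [0, 0, 0], "hand": 0.02}
    - {"dp": [0, 0.001, -0.004], "twist": [0, 0, 0], "hand": 0.02}

```text
clock: 14.75
tcp_pos: [0.4329, -0.0379, 0.0668]
orientation: [0.994, 0.107, 0.002, 0.001]
contact_force: [0.3, 0.4, 0.1]
grip_width: 0.0259
```

>>> servo_tool:
  commands:
    - {"dp": [0, 0.002, -0.015], "twist": [0, 0.002, 0], "hand": 0.02}
    - {"dp": [0, 0, -0.02], "twist": [0, 0.003, 0], "hand": 0.02}
    - {"dp": [0, 0, -0.025], "twist": [0, 0.003, 0], "hand": 0.02}
    - {"dp": [0, 0, -0.015], "twist": [0, 0, 0], "hand": 0.02}
    - {"dp": [0, 0, 0], "twist": [0, 0, 0], "hand": 0.02}

```text
clock: 15.17
tcp_pos: [0.4322, -0.0401, 0.1453]
orientation: [0.994, 0.107, 0.004, 0.001]
contact_force: [0.3, 0.5, -0.1]
grip_width: 0.0263
```

```bash
python3 -c "
from plan import *
plan([.5565,.222,.14],show=20,step=.028)"
```

```text
at [ 0.4322 -0.0401  0.1453] yaw 0.21461204702256026 tilt [ 0.0087 -0.0002] F [ 0.2794  0.4764 -0.1366] w 0.02626929101045636 t 15.1667 rows 11
dp [0.0161, -0.0209, 0.0006] tw [0.0, -0.001, -0.0]
dp [0.0161, -0.0209, 0.0006] tw [0.0, -0.001, -0.0]
dp [0.0161, -0.0209, 0.0006] tw [0.0, -0.001, -0.0]
dp [0.0161, -0.0209, 0.0006] tw [0.0, -0.001, -0.0]
dp [0.0161, -0.0209, 0.0005] tw [0.0, -0.001, -0.0]
dp [0.0161, -0.0208, 0.0005] tw [0.0, -0.001, -0.0]
dp [0.0162, -0.0208, 0.0005] tw [0.0, -0.001, -0.0]
dp [0.0162, -0.0208, 0.0005] tw [0.0, -0.001, -0.0]
dp [0.0162, -0.0208, 0.0005] tw [0.0, -0.001, -0.0]
dp [0.0162, -0.0208, 0.0005] tw [0.0, -0.001, -0.0]
dp [0.0162, -0.0208, 0.0005] tw [0.0, -0.001, -0.0]
```

>>> servo_tool:
  commands:
    - {"dp": [0.016, -0.021, 0], "twist": [0, -0.003, 0], "hand": 0.02}
    - {"dp": [0.016, -0.021, 0], "twist": [0, -0.003, 0], "hand": 0.02}
    - {"dp": [0.016, -0.021, 0], "twist": [0, 0, 0], "hand": 0.02}
    - {"dp": [0.016, -0.021, 0], "twist": [0, 0, 0], "hand": 0.02}
    - {"dp": [0.016, -0.021, 0], "twist": [0, 0, 0], "hand": 0.02}

```text
clock: 15.58
tcp_pos: [0.4875, 0.0796, 0.1444]
orientation: [0.995, 0.103, 0.001, 0.002]
contact_force: [1.0, -0.5, 0.2]
grip_width: 0.026
```

>>> servo_tool:
  commands:
    - {"dp": [0.016, -0.021, 0], "twist": [0, 0, 0], "hand": 0.02}
    - {"dp": [0.016, -0.021, 0], "twist": [0, 0, 0], "hand": 0.02}
    - {"dp": [0.016, -0.021, 0], "twist": [0, 0, 0], "hand": 0.02}
    - {"dp": [0.01, -0.013, 0], "twist": [0, 0, 0], "hand": 0.02}
    - {"dp": [0, 0, 0], "twist": [0, 0, 0], "hand": 0.02}

```text
clock: 16.0
tcp_pos: [0.5303, 0.1741, 0.1388]
orientation: [0.994, 0.105, -0.001, 0.002]
contact_force: [1.2, -0.6, 0.0]
grip_width: 0.026
```

```bash
python3 -c "
from plan import *
plan([.5565,.222,.1],show=20,step=.028)"
```

```text
at [0.5303 0.1741 0.1388] yaw 0.2105647108266218 tilt [-0.0019 -0.0039] F [ 1.2254 -0.634   0.0064] w 0.02598864891524246 t 16.0 rows 3
dp [0.0119, -0.0138, 0.0129] tw [0.001, 0.001, -0.002]
dp [0.0119, -0.0138, 0.0129] tw [0.001, 0.001, -0.002]
dp [0.012, -0.0137, 0.0129] tw [0.001, 0.001, -0.002]
```

>>> servo_tool:
  commands:
    - {"dp": [0.012, -0.014, 0], "twist": [0.003, 0, 0], "hand": 0.02}
    - {"dp": [0.012, -0.014, 0], "twist": [0, 0, 0], "hand": 0.02}
    - {"dp": [0.01, -0.012, 0], "twist": [0, 0, 0], "hand": 0.02}
    - {"dp": [0, 0, 0], "twist": [0, 0, 0], "hand": 0.02}
    - {"dp": [0, 0, 0], "twist": [0, 0, 0], "hand": 0.02}

```text
clock: 16.42
tcp_pos: [0.5523, 0.2192, 0.1331]
orientation: [0.994, 0.106, -0.007, 0.002]
contact_force: [-0.2, -0.4, -0.5]
grip_width: 0.026
```

```bash
python3 -c "
from plan import *
plan([.5565,.222,.06],show=20,step=.02)"
```

```text
at [0.5523 0.2192 0.1331] yaw 0.2120461123487724 tilt [-0.0125 -0.0063] F [-0.186  -0.3739 -0.4998] w 0.02600757509220145 t 16.4167 rows 4
dp [0.0014, -0.0005, 0.0183] tw [0.001, 0.003, -0.001]
dp [0.0014, -0.0005, 0.0183] tw [0.001, 0.003, -0.001]
dp [0.0013, -0.0005, 0.0183] tw [0.001, 0.003, -0.001]
dp [0.0012, -0.0005, 0.0183] tw [0.001, 0.003, -0.001]
```

>>> servo_tool:
  commands:
    - {"dp": [0.005, -0.002, 0.01], "twist": [0.004, 0.013, -0.004], "hand": 0.02}
    - {"dp": [0, 0, 0.02], "twist": [0, 0, 0], "hand": 0.02}
    - {"dp": [0, 0, 0.02], "twist": [0, -0.004, 0], "hand": 0.02}
    - {"dp": [0, 0, 0.02], "twist": [0, -0.004, 0], "hand": 0.02}
    - {"dp": [0, 0, 0], "twist": [0, 0, 0], "hand": 0.02}

```text
clock: 16.83
tcp_pos: [0.5537, 0.216, 0.0606]
orientation: [0.994, 0.107, -0.005, 0.001]
contact_force: [-0.9, -0.8, -0.1]
grip_width: 0.026
```

```bash
python3 -c "
from plan import *
plan([.5565,.222,.02],show=20,step=.02)"
```

```text
at [0.5537 0.216  0.0606] yaw 0.21398304134257543 tilt [-0.0102 -0.004 ] F [-0.9263 -0.8351 -0.1112] w 0.025979734429049783 t 16.8333 rows 3
dp [0.0015, -0.0018, 0.0135] tw [0.001, 0.004, -0.001]
dp [0.0014, -0.0018, 0.0135] tw [0.001, 0.004, -0.001]
dp [0.0014, -0.0017, 0.0135] tw [0.001, 0.004, -0.001]
```

>>> servo_tool:
  commands:
    - {"dp": [0.004, -0.005, 0.01], "twist": [0.004, 0.01, -0.003], "hand": 0.02}
    - {"dp": [0, -0.001, 0.012], "twist": [0, 0, 0], "hand": 0.02}
    - {"dp": [0, 0, 0.01], "twist": [0, 0, 0], "hand": 0.02}
    - {"dp": [0, 0, 0], "twist": [0, 0, 0], "hand": 0.02}

```text
clock: 17.17
tcp_pos: [0.5548, 0.2187, 0.0289]
orientation: [0.994, 0.107, -0.001, -0.0]
contact_force: [-0.3, -0.1, -0.6]
grip_width: 0.0258
```

```bash
python3 -c "
from plan import *
plan([.5565,.222,.017],show=20,step=.02)"
```

```text
at [0.5548 0.2187 0.0289] yaw 0.21438614673528955 tilt [-0.0026  0.0005] F [-0.294  -0.1233 -0.5514] w 0.025825811116290294 t 17.1667 rows 1
dp [0.0024, -0.0029, 0.0119] tw [-0.001, 0.002, -0.003]
```

>>> servo_tool:
  commands:
    - {"dp": [0.002, -0.003, 0.003], "twist": [0, 0.002, 0], "hand": 0.02}
    - {"dp": [0, 0, 0.004], "twist": [0, 0, 0], "hand": 0.02}
    - {"dp": [0, 0, 0.002], "twist": [0, 0, 0], "hand": 0.02}
    - {"dp": [0, 0, 0], "twist": [0, 0, 0], "hand": 0.02}

```text
clock: 17.5
tcp_pos: [0.5571, 0.2215, 0.0216]
orientation: [0.994, 0.106, 0.001, -0.001]
contact_force: [-0.1, 0.1, -0.2]
grip_width: 0.026
```

>>> servo_tool:
  commands:
    - {"dp": [0, 0, 0.001], "twist": [0, 0, 0], "hand": 0.02}
    - {"dp": [0, 0, 0], "twist": [0, 0, 0], "hand": 0.02}

```text
clock: 17.67
tcp_pos: [0.5575, 0.2217, 0.0212]
orientation: [0.994, 0.107, 0.002, -0.001]
contact_force: [-0.8, -0.2, 0.1]
grip_width: 0.0258
```

```bash
python3 -c "
from plan import *
plan([.5565,.222,.016],show=20,step=.02)
S=cams.camera('scene')
for n,c in (('scene',S),):
    u,v=proj(c,[.55,.22,.03])[0].astype(int); a=c['img'][v-50:v+50,u-66:u+66,::-1]; cv2.imwrite('pics/%s7.png'%n,cv2.resize(a,None,fx=6,fy=6,interpolation=2))
"
```

```text
at [0.5575 0.2217 0.0212] yaw 0.2134841967685157 tilt [0.0036 0.0021] F [-0.7681 -0.2147  0.0576] w 0.025840331785927716 t 17.6667 rows 1
dp [-0.001, -0.0005, 0.0052] tw [-0.001, -0.004, -0.004]
```

View pics/scene7.png

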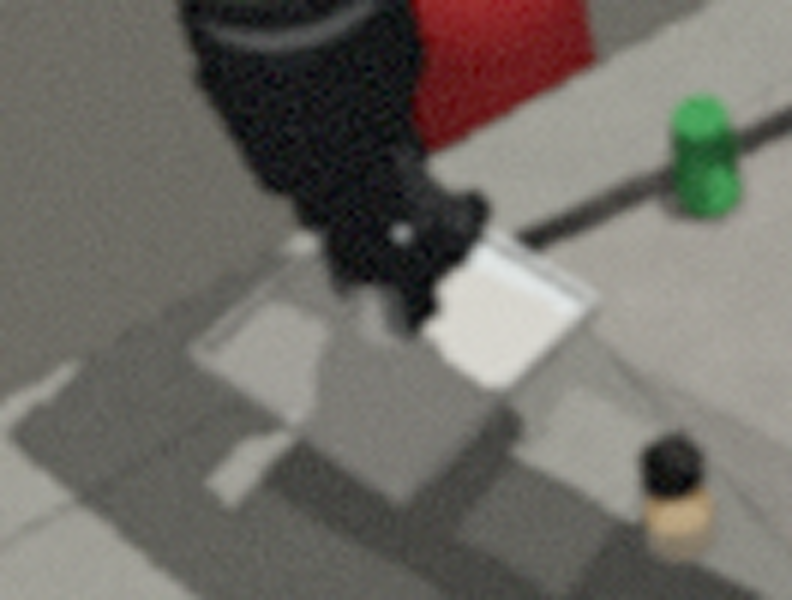

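>>> servo_tool:
  commands:
    - {"dp": [-0.001, 0, 0.003], "twist": [0, -0.003, 0], "hand": 0.02}
    - {"dp": [0, 0, 0], "twist": [0, 0, 0], "hand": 0.02}

```text
clock: 17.88
tcp_pos: [0.5569, 0.2216, 0.0186]
orientation: [0.994, 0.107, 0.001, -0.001]
contact_force: [-0.2, -0.2, -0.8]
grip_width: 0.0261
```

>>> servo_tool:
  commands:
    - {"dp": [0, 0, 0.002], "twist": [0, 0, 0], "hand": 0.02}

```text
clock: 17.97
tcp_pos: [0.5572, 0.2218, 0.0169]
orientation: [0.994, 0.107, 0.001, -0.001]
contact_force: [0.2, -0.6, 0.2]
grip_width: 0.0259
```

>>> servo_tool:
  commands:
    - {"dp": [0, 0, 0.0015], "twist": [0, 0, 0], "hand": 0.02}

```text
clock: 18.05
tcp_pos: [0.5571, 0.2218, 0.0153]
orientation: [0.994, 0.107, 0.001, -0.001]
contact_force: [-3.2, -0.7, 13.5]
grip_width: 0.026
```

Touching the floor. Release and rise.

>>> servo_tool:
  commands:
    - {"dp": [0, 0, 0], "twist": [0, 0, 0], "hand": 0.02}
    - {"dp": [0, 0, 0], "twist": [0, 0, 0], "hand": 0.055}
    - {"dp": [0, 0, 0], "twist": [0, 0, 0], "hand": 0.055}
    - {"dp": [0, 0, 0], "twist": [0, 0, 0], "hand": 0.055}

```text
clock: 18.38
tcp_pos: [0.5571, 0.2218, 0.0152]
orientation: [0.994, 0.107, 0.001, -0.001]
contact_force: [-0.1, 0.4, -0.0]
grip_width: 0.0549
```

>>> servo_tool:
  commands:
    - {"dp": [0, 0, -0.012], "twist": [0, 0, 0], "hand": 0.055}
    - {"dp": [0, 0, -0.02], "twist": [0, 0.003, 0], "hand": 0.055}
    - {"dp": [0, 0, -0.025], "twist": [0, 0.004, 0], "hand": 0.055}
    - {"dp": [0, 0, -0.03], "twist": [0, 0.004, 0], "hand": 0.055}
    - {"dp": [0, 0, -0.03], "twist": [0, 0, 0], "hand": 0.055}

```text
clock: 18.8
tcp_pos: [0.5514, 0.2195, 0.1274]
orientation: [0.994, 0.107, -0.003, 0.001]
contact_force: [0.2, -0.2, -0.1]
grip_width: 0.055
```

>>> servo_tool:
  commands:
    - {"dp": [-0.03, 0.025, 0], "twist": [0, 0, 0], "hand": 0.055}
    - {"dp": [-0.03, 0.025, 0], "twist": [0, 0, 0], "hand": 0.055}
    - {"dp": [-0.03, 0.025, 0], "twist": [0, 0, 0], "hand": 0.055}
    - {"dp": [-0.03, 0.025, 0], "twist": [0, 0, 0], "hand": 0.055}
    - {"dp": [-0.02, 0.015, 0], "twist": [0, 0, 0], "hand": 0.055}

```text
clock: 19.22
tcp_pos: [0.4451, 0.0791, 0.1341]
orientation: [0.994, 0.11, 0.01, -0.002]
contact_force: [-0.3, -0.3, 0.4]
grip_width: 0.0549
```

>>> servo_tool:
  commands:
    - {"dp": [0, 0, 0], "twist": [0, 0, 0], "hand": 0.055}
    - {"dp": [0, 0, 0], "twist": [0, 0, 0], "hand": 0.055}
    - {"dp": [0, 0, 0], "twist": [0, 0, 0], "hand": 0.055}

```text
clock: 19.47
tcp_pos: [0.4406, 0.0756, 0.1343]
orientation: [0.994, 0.108, 0.009, -0.002]
contact_force: [0.3, 0.4, 0.5]
grip_width: 0.0544
```

```bash
python3 -c "
from plan import *
c=S=cams.camera('scene');T=cams.camera('top')
cv2.imwrite('pics/scene8f.png',S['img'][:,:,::-1])
for n,c in (('top',T),('scene',S)):
    u,v=proj(c,[.5,.2,.03])[0].astype(int); a=c['img'][v-60:v+60,u-80:u+80,::-1]; cv2.imwrite('pics/%s8.png'%n,cv2.resize(a,None,fx=5,fy=5,interpolation=2)); print(n,u-80,v-60)
o=monitor.get_obs();print(o['tcp_pos'],o['clock'])
"
```

```text
top 170 117
scene 166 174
[0.4414 0.0762 0.1343] 19.5667
```

View pics/scene8.png

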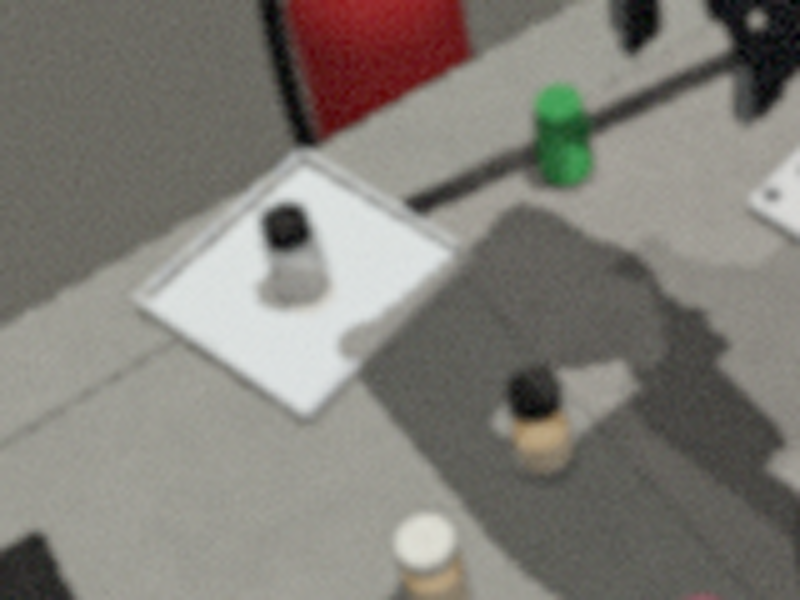

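View pics/top8.png

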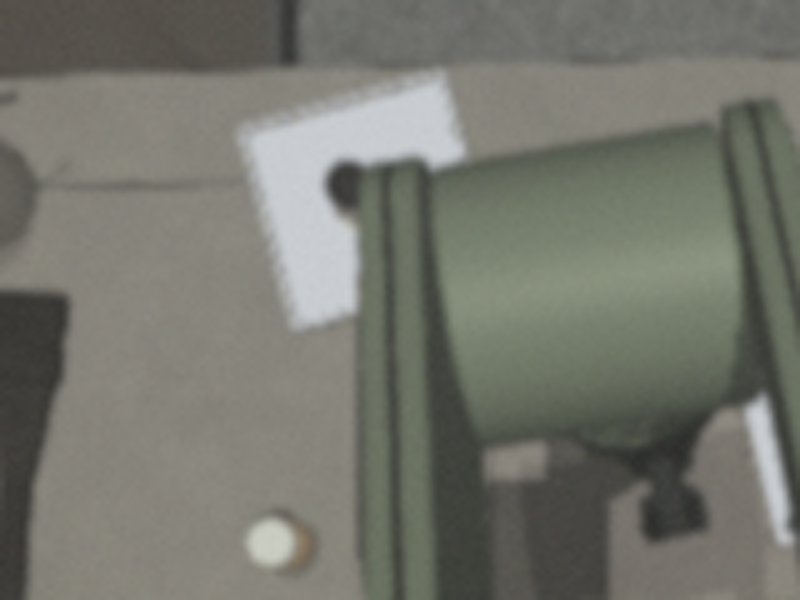

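```bash
python3 -c "
from plan import *
S=cams.camera('scene');T=cams.camera('top')
z=lambda o,x,y:((x+.5)/5-.5+o[0],(y+.5)/5-.5+o[1])
s=(166,174);t=(170,117)
print('capS',onplane(S,z(s,287,222),.051),'capT',onplane(T,z(t,347,185),.053))
P=[onplane(S,z(s,*p),.01) for p in((302,152),(457,248),(307,418),(136,298))];print(np.mean(P,0));
print('black',onplane(S,z(s,534,390),.048),'white',onplane(S,z(s,427,542),.048))
print('bot proj',(proj(S,[[.557,.2218,.003],[.557,.2218,.053]])-np.array(s))*5)
for n in('scene','top'):
  t=finder.trace('tray_floor',n)
  print(n,[(np.round(np.array(d['position'])*[640,400],1),d['confidence']) for d in finder.spot_point('tray_floor',n)][:1],proj({'scene':S,'top':T}[n],[.557,.2218,.003]))
"
```

```text
capS [0.5567 0.2224 0.051 ] capT [0.5556 0.2235 0.053 ]
[0.5587 0.2228 0.01  ]
black [0.4139 0.1881 0.048 ] white [0.3822 0.2616 0.048 ]
bot proj [[305.8265 283.5011]
 [284.8748 216.0756]]
scene [(array([223.6, 233.6]), 0.76)] [[227.1653 230.7002]]
top [(array([245.2, 157.4]), 0.58)] [[243.6252 157.2484]]
```

Vial stands within about 2 mm of the tray centre, the other vials are unmoved, and the robot is clear. Handing in.

```bash
python3 -c "
from rig import r
print(r.hand_in())"
```

```text
the job is handed in; nothing more can be done
None
```

The job is done and handed in at about 20 s of the 64 s allowed; the hand-in gave no verdict.

- **Station:** I stood the empty vial on the rest block, pushed it against the stop (11–17 N contact force) and let go. Afterwards it looked upright and within about 0.6 mm of the tube's line. The cameras can only fix its gap to the stop to about 2 mm, and they agreed with it touching. So the push force is the main evidence of contact. While I was setting it down, the vial pressed on the block with a brief 35 N.
- **Duster cap:** With the vial standing there, I pressed the red cap to its bottom: the fingertips were at 144 mm and the force peaked at 19 N. I then let go. The picture showed the cap back up and the vial still in place.
- **Tray:** I moved the vial to the tray, released it and backed the arm away. It stands upright, about 2 mm from the tray's centre as I measured it.
- **Other vials:** The last picture puts both the black-capped and white-capped vials within about 2 mm of their starting positions. That is within camera error.
- **Disagreement:** For the tray's centre in the scene view, the trained network was about 4 pixels off where my position projects. My own measurement from the tray's corners agreed with mine, so I went with that.

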